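# Stow the probe-stand plates in the locked drawer

## Robot

A 6-joint arm with a two-finger parallel gripper is mounted at the origin on the work surface. World frame = base frame: x ahead of the robot, y to its left, z up, the work surface at z = 0. Lengths are in mm, angles in rad, forces in N, time in s.
With the tool pointing down it reaches from about 350 to 975 mm from the base axis. Payload 7.1 kg.
Tool frame: the origin (TCP) lies at the very end of the fingers, on their centre line; the grasp point (between the pads) lies 19 mm behind it; z points along the fingers, y is the direction in which the jaws open and shut (so a half turn about z gives the same grasp; the last joint's range is limited). The gripper opens to 88 mm and grips with 3 to 60 N. Pads are 20 mm wide; open, the fingers measure 115 mm over their backs; the gripper's body (75 mm by 178 mm) begins 61 mm behind the grasp point.
Start: joints at [-1.322, 0.423, 1.63, -0, 1.089, -0.019], TCP at [165.4, -602.7, 222.675] pointing down, gripper open.
Joint ranges: [-3, 3], [-0.9, 2.11], [0.09, 2.58], [-1.31, 4.45], [0.11, 2.69], [-2.54, 2.54]. Speed limits (rad/s): [2.39, 2.39, 3.01, 3.14, 3.14, 3.14].

## Interface

Orientations are given as a rotation vector (axis times angle).
In Python, from workcell import monitor, vision, order, find_in, regions_of, place_of gives the robot as it stands. The module is installed in compiled form; this text tells all that it offers.
- The arm moves only by the tool carry_out, never from a script. Its argument "targets" is a list of rows, each a list of 3 entries, a list of its own where there are three numbers: the turn, a rotation vector about the world's x, y, z in degrees, then the shift along the world's x, y, z in mm, then the finger opening in mm, from 0 to 87.8. In form: [[[rx, ry, rz], [x, y, z], hand], ...]. A call has 1 to 10 rows; each row is the pose to reach, as a shift and turn from the pose commanded when the call began; what a row does not reach only later rows make up. A row lasts 1/12 s, in which the tool goes at most 41.7 mm and 7.16 degrees, less where a joint would pass 70% of its speed; a pose out of reach is approached as far as the arm can. A call with a gripper value outside its range is refused whole. The fingers move at their own pace and stop on an object; the grip force is fixed at half the most. Time passes only in rows, so rows that repeat a pose let the fingers close. It gives the time, the measured TCP pose, the force and the opening at its end, in the units of the state.
- monitor.get_obs(): the state, without advancing time (a new reading comes with each control period).
- vision.get_image(name): name is "scene" or "top"; returns the picture (384x512x3 uint8, red, green, blue); there is no depth.
- vision.camera_model(name): a dict with "K" (3x3 intrinsics, pixels), "dist" ([k1, k2, p1, p2, k3] as OpenCV has them; the pictures are not rectified), "rvec" (rotation vector, rad) and "tvec" (3), from world to camera coordinates, as OpenCV has them. Camera axes: x right, y down, z forward; pixel columns grow to the right and rows downward; lengths in mm; the calibration is good to about 2 mm. A picture is of the moment at which its call begins. camera_model takes no time and is no camera call.
- order.close_job(): hands the job in, once; it reports no verdict.
Trained networks look in the newest picture that a camera, given by its name, has taken for a name from the list of things; names that differ only in an ending like _2 or _b are one class to them, and where a whole thing is asked for, a point or a joint stands for the part that bears it (a point fixed in the world has none). Each returns a list of dicts, best first, with "confidence" (0 to 1); they miss things now and then, are a little off and sometimes report something else, mostly with a low value. They report only what shows in the picture. A call takes as long as a camera call.
- find_in(query, camera): "point" ([x, y, z] in mm, in the coordinates of the camera as it stood for that picture, good to about 4 mm: the middle of the surface that is visible of it).
- regions_of(query, camera): "mask" (384x512 bool, what is visible of it).
- place_of(query, camera): "point" ([x, y, z] in mm, in the coordinates of the camera as it stood for that picture, good to about 4 mm: a listed point, or the origin of a listed thing).
The state is a dict: "t": time; "qpos": joint angles; "qvel": joint speeds; "joint_torque": joint torques, N m; "ee_pos": TCP position; "orientation": TCP orientation; "ft_force": force on the tool from outside, world axes, zero at the start; "moment": the same for the moment, N m; "width": finger opening in mm.
Only numpy, scipy, OpenCV 4.12 (cv2) and the standard library are available. Lean on these libraries where they do the work, as an engineer would, in place of code of your own. Each camera call takes 0.05 s, during which the arm holds its last target.

## Task

Put the probe-stand plates away: slide the catch aside so that the drawer comes free, pull the drawer fully open, and lay every plate that is on the bench fully down in the cut-out of its own outline. Then lay the retaining bar in the two supports across the row of plates, push the drawer fully shut, and slide the catch all the way back so that it is locked again. Leave the two glass bottles beside the drawer standing where they are.

Things in the scene. Friction and masses are not known exactly. Their poses are not given: they have to be found in the camera images.
- catch (a joint): sliding catch on top of the drawer unit's front edge, hanging a tongue in front of a steel lug on the drawer: 0 m = locked, 0.045 m = slid fully aside, along the unit's +y (away from the drawer's handle). The drawer can pass above about 0.025; keep it near 0.045 while the drawer moves. About 2 N of friction, stays where it is left.
- catch_knob (a point): centre of the catch's upright black knob, 16 x 16 mm, 27 mm tall (top 14 mm above, foot 13 mm below this point), sides along x and y. Frame = the unit's: x from the drawer's front into the unit, y along the front, z up. The unit's top is 20 mm below this point, its front face 10 mm and the tongue's front 37 mm to the -x side.
- drawer (a joint): drawer of the low grey unit: 0 m = fully shut, 0.150 m = fully open. It slides along the unit's -x (towards the robot). About 2 N of friction, stays where it is left; blocked by the catch while that is locked.
- drawer_handle (a point): centre of the drawer's steel handle: level bar 70 mm long (y), 14 mm thick (x), 16 mm tall (z), 48 mm above the bench, on two end posts with 50 mm free between them; 31 mm free between bar and drawer front, whose upper edge is 2 mm below this point. x into the unit, z up. The unit's front face is 50 mm to the +x side when shut.
- tee_stud (a point): Stud of the T-shaped plate: stem 16 mm wide along x from -25 to 9 mm, crossbar 44 mm long (y -22 to 22) at x 9 to 25 mm. Plate 10 mm thick; square stud 14 x 14 mm on it, 20 mm tall, sides along x and y. Origin: centre of the stud, 20 mm over the plate's underside, z up. 70 g. May be absent.
- ell_stud (a point): Stud of the L-shaped plate: leg 16 mm wide along x from -25 to 25 mm, foot at x 9 to 25 mm reaching to y = +36 mm. Plate 10 mm thick; square stud 14 x 14 mm on it, 20 mm tall, sides along x and y. Origin: centre of the stud, 20 mm over the plate's underside, z up. 70 g. May be absent.
- zed_stud (a point): Stud of the Z-shaped plate: web 16 mm wide along x from -25 to 25 mm, one foot at x 9 to 25 mm reaching to y = +22 mm, the other at x -25 to -9 mm reaching to y = -22 mm. Plate 10 mm thick; square stud 14 x 14 mm on it, 20 mm tall, sides along x and y. Origin: centre of the stud, 20 mm over the plate's underside, z up. 70 g. May be absent.
- flat_stud (a point): Stud of the plain rectangular plate, 50 mm (x) by 26 mm (y). Plate 10 mm thick; square stud 14 x 14 mm on it, 20 mm tall, sides along x and y. Origin: centre of the stud, 20 mm over the plate's underside, z up. 70 g. May be absent.
- tee_cutout (a point): T-shaped cut-out in the drawer's tray, at the row's +y end. 9 mm deep, 2 mm wider than its plate all round. Origin on its floor, below where the plate's stud belongs (stud point 20 mm above it when home); x points into the unit, away from the handle, z up; the plate's x must point the same way. Tray top 9 mm above the origin: a plate that is home stands 1 mm proud, plus its stud.
- ell_cutout (a point): L-shaped cut-out, second from the +y end. 9 mm deep, 2 mm wider than its plate all round. Origin on its floor, below where the plate's stud belongs (stud point 20 mm above it when home); x points into the unit, away from the handle, z up; the plate's x must point the same way. Tray top 9 mm above the origin: a plate that is home stands 1 mm proud, plus its stud.
- zed_cutout (a point): Z-shaped cut-out, third from the +y end. 9 mm deep, 2 mm wider than its plate all round. Origin on its floor, below where the plate's stud belongs (stud point 20 mm above it when home); x points into the unit, away from the handle, z up; the plate's x must point the same way or the opposite. Tray top 9 mm above the origin: a plate that is home stands 1 mm proud, plus its stud.
- flat_cutout (a point): Rectangular cut-out, at the row's -y end. 9 mm deep, 2 mm wider than its plate all round. Origin on its floor, below where the plate's stud belongs (stud point 20 mm above it when home); x points into the unit, away from the handle, z up; the plate's x must point the same way or the opposite. Tray top 9 mm above the origin: a plate that is home stands 1 mm proud, plus its stud.
- bar_center (a point): centre of the retaining bar, a plain square aluminium bar 276 mm long (along x) and 16 x 16 mm, 190 g, lying on the bench to the left.
- bar_seat (a point): where the bar's centre lies when it rests in both supports in the drawer, over the studs; the bar lies along this frame's y, either way round (x into the unit, z up). The supports' tops are 8 mm below, 124 to 144 mm out along y; each has cheeks 10 mm high with a gap of 22 mm (x) between and an end stop 10 mm high at 144 mm. Moves with the drawer.
- bottle0: glass sample bottle with a pale cap, 66 mm wide, 160 mm tall, standing on the right of the drawer; origin at the centre of its underside. Not to be disturbed.
- bottle1: as bottle0
- bar: the same retaining bar: its origin at the centre of its underside, x along its length

How it is judged (in metres and radians):
On the way, in this order (a step that is already met when the one before it is completed fails the run):
1. the catch is slid aside (value of joint catch above 0.03 m), for 0.2 s.
2. the drawer is pulled open (value of joint drawer above 0.13 m), for 0.2 s.
3. every plate present lies home in its own cut-out (horizontal distance between tee_stud and tee_cutout below 0.005 m and z of tee_stud in the frame of tee_cutout between 0.016 and 0.024 m and angle between each of tee_stud, ell_stud, zed_stud, flat_stud's own z axis and vertical below 0.08 rad and angle between the x axis of tee_stud and the x axis of tee_cutout, either way round below 0.2 rad and horizontal distance between ell_stud and ell_cutout below 0.005 m and z of ell_stud in the frame of ell_cutout between 0.016 and 0.024 m and angle between the x axis of ell_stud and the x axis of ell_cutout, either way round below 0.2 rad and horizontal distance between zed_stud and zed_cutout below 0.005 m and z of zed_stud in the frame of zed_cutout between 0.016 and 0.024 m and angle between the x axis of zed_stud and the x axis of zed_cutout, either way round below 0.2 rad and horizontal distance between flat_stud and flat_cutout below 0.005 m and z of flat_stud in the frame of flat_cutout between 0.016 and 0.024 m and angle between the x axis of flat_stud and the x axis of flat_cutout, either way round below 0.2 rad), for 0.2 s.
4. the bar lies in both supports, over the plates (all of step 3 and x of bar_center in the frame of bar_seat between -0.006 and 0.006 m and y of bar_center in the frame of bar_seat between -0.01 and 0.01 m and z of bar_center in the frame of bar_seat between -0.005 and 0.005 m and angle between the x axis of bar_center and the y axis of bar_seat, either way round below 0.06 rad), for 0.2 s.
5. the drawer is shut with plates and bar in place (all of step 4 and value of joint drawer below 0.006 m), for 0.2 s.
At the end, for the whole second after the job is handed in: Each plate present is home in its own cut-out (within 5 mm, down on its floor, level), the bar rests in both supports (within 6 mm across, 10 mm along, 5 mm in height), the drawer is within 6 mm of shut and the catch within 10 mm of its locked end, all at rest (all of step 5 and value of joint catch below 0.01 m and linear speed of bar below 0.02 m/s); the robot touches nothing.
It fails at once if a sample bottle is knocked over or pushed away (angle between any of bottle0, bottle1's own z axis and vertical above 0.4 rad or distance of any of bottle0, bottle1 from where it was at the start of the episode above 0.05 m).
Of tee, ell, zed, flat only 2 to 4 are there at a start; the rules pass over those that are not, and their reading is None.
At some moment in a run one of tee, ell, zed, flat, bar may be knocked a few centimetres aside while the robot is not near it.
It also fails if it takes over 210 s, if anything falls off the work surface, if the arm or the gripper's body presses on something with over 40 N, if the wrist force passes 120 N, or if a joint passes its speed limit or range.

## Working session

There is one attempt and no reset: what is moved stays moved. The work goes in short steps, Python scripts to look and compute and a tool call to move; the robot and the scene stay as the last step left them, time stands still between calls to the robot, and variables do not carry over. Pictures are saved under pics/ and viewed, and the job is handed in when it is done.

Besides the shell and the picture viewer there is one more tool, called after "Call:" by a JSON object that holds its "op" and its "data". carry_out: Moves the arm, as the interface text tells. Its arguments: {"type":"object","properties":{"targets":{"type":"array","items":{"type":"array"}}},"required":["targets"]}

```bash
mkdir -p pics; ls; python3 - <<'E'
from workcell import monitor, vision
import cv2
o=monitor.get_obs(); print(o)
for n in("scene","top"):
    im=vision.get_image(n); cv2.imwrite(f"pics/{n}0.png",cv2.resize(im[:,:,::-1],(800,600),interpolation=cv2.INTER_CUBIC)); m=vision.camera_model(n);print(n,m)
E
```

```text
pics
{'t': 0.0, 'qpos': array([-1.32200386e+00,  4.23864348e-01,  1.63070661e+00,  2.58478179e-05,
        1.08860423e+00, -1.90181091e-02]), 'qvel': array([-0.00065057,  0.0003401 , -0.0002087 ,  0.00115523,  0.00155579,
       -0.00032138]), 'joint_torque': array([ 2.07743124e-04, -5.44622684e+01, -2.73663300e+01,  6.42692554e-02,
        2.26763694e-02, -1.10664089e-04]), 'ee_pos': array([ 165.26755929, -602.15927807,  221.88050359]), 'orientation': array([-3.11191123e+00, -4.19190913e-01,  2.49118573e-04]), 'ft_force': array([-0.76874655, -0.30216469,  0.70939476]), 'moment': array([-0.00824164, -0.03480075,  0.05684452]), 'width': 87.73731757335217}
scene {'K': array([[360.19157867,   0.        , 254.87193719],
       [  0.        , 360.19157867, 191.2018192 ],
       [  0.        ,   0.        ,   1.        ]]), 'dist': array([-0.0847728,  0.       ,  0.       ,  0.       ,  0.       ]), 'rvec': array([ 1.59487804,  1.63090721, -0.88713733]), 'tvec': array([  15.47017824, -227.14530442, 1617.50796753])}
top {'K': array([[359.89501319,   0.        , 259.07580625],
       [  0.        , 359.89501319, 191.60886805],
       [  0.        ,   0.        ,   1.        ]]), 'dist': array([0.00640724, 0.        , 0.        , 0.        , 0.        ]), 'rvec': array([ 2.15603569, -2.13819565,  0.09931202]), 'tvec': array([ -2.80725697, 593.12863992, 994.12143084])}
```

View pics/scene0.png

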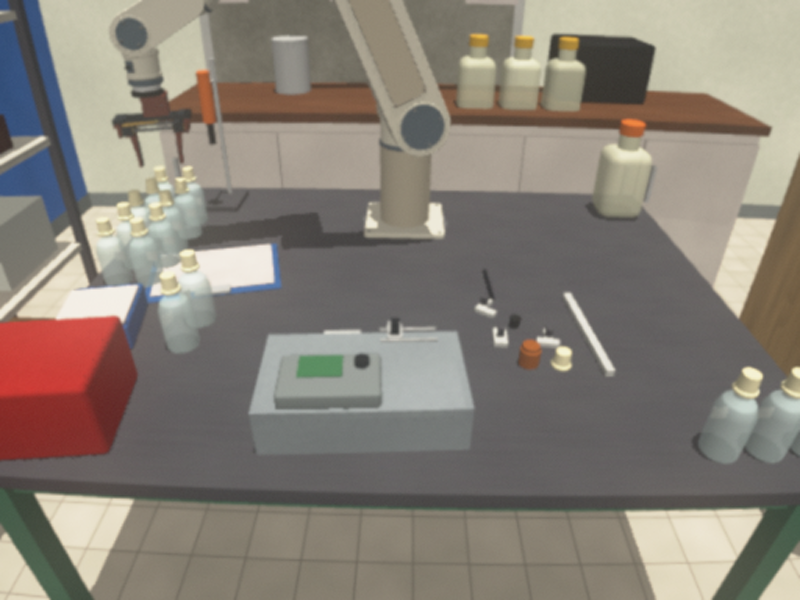

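View pics/top0.png

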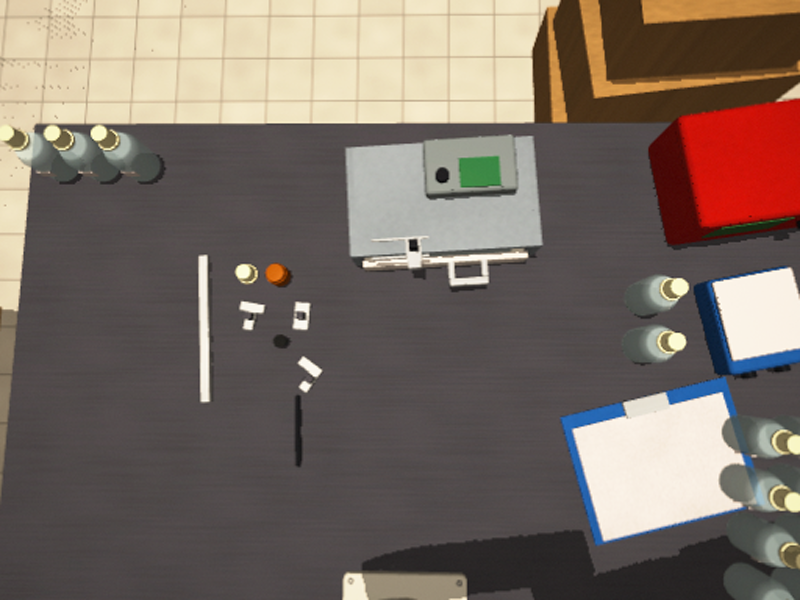

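The top view shows the unit at (445,195), the handle at (468,275), the knob at (413,248) and the bar at (204,328). Three plates are visible at (250,315), (301,316) and (310,373). Next I'll zoom in and measure.

```bash
cat > h.py <<'E'
import numpy as np, cv2
from workcell import monitor, vision, order, find_in, regions_of, place_of
def cam(n):
    m=vision.camera_model(n); R=cv2.Rodrigues(np.array(m['rvec']))[0]; return np.array(m['K']),np.array(m['dist']),R,np.array(m['tvec']).reshape(3)
def c2w(p,n):
    K,d,R,t=cam(n); return R.T@(np.array(p)-t)
def w2p(P,n):
    K,d,R,t=cam(n); return cv2.projectPoints(np.array(P,float).reshape(-1,3),R,t,K,d)[0].reshape(-1,2)
def p2w(px,z,n):
    K,d,R,t=cam(n); u=cv2.undistortPoints(np.array(px,float).reshape(-1,1,2),K,d).reshape(-1,2)
    r=np.c_[u,np.ones(len(u))]@R; o=-R.T@t
    s=(z-o[2])/r[:,2]; return o+r*s[:,None]
def show(n,name,box=None,sc=6):
    im=vision.get_image(n)[:,:,::-1]; 
    if box: x0,y0,x1,y1=box; im=im[y0:y1,x0:x1]
    cv2.imwrite(f"pics/{name}.png",cv2.resize(im,None,fx=sc,fy=sc,interpolation=cv2.INTER_CUBIC))
E
python3 - <<'E'
from h import *
show("top","plates",(115,155,245,265),6)
show("top","front",(215,140,345,190),6)
vision.get_image("scene")
for q in "catch_knob drawer_handle tee_stud ell_stud zed_stud flat_stud bar_center bar bottle0".split():
  for c in ("top","scene"):
    for r in place_of(q,c)[:2]:
        P=c2w(r['point'],c); print(q,c,round(r['confidence'],2),P.round(1),w2p(P,"top").round(1))
print(p2w([[224,92],[224,166],[346,88]],70,"top"))
E
```

```text
catch_knob top 0.61 [676.3 -10.3 104.7] [[263.3 158. ]]
catch_knob scene 0.62 [680.4  -9.8 110.9] [[263.1 156. ]]
catch_knob scene 0.33 [ 627.9 -110.1   51.6] [[298.9 178.9]]
drawer_handle top 0.61 [ 627.4 -112.8   45. ] [[299.6 179.5]]
drawer_handle scene 0.48 [ 629.1 -111.1   48.7] [[299.1 178.7]]
tee_stud top 0.6 [560.5 296.   20.6] [[158.2 202.7]]
tee_stud scene 0.46 [568.6 293.3  15.6] [[159.8 200.1]]
ell_stud top 0.45 [450.7 178.8  18.8] [[197.2 241.1]]
ell_stud scene 0.44 [449.3 176.6  19.3] [[197.9 241.6]]
ell_stud scene 0.35 [ 5.422e+02  3.820e+02 -3.000e-01] [[131.3 209.2]]
flat_stud top 0.56 [565.1 195.   19.3] [[192.9 201.4]]
flat_stud scene 0.45 [566.4 199.2  19.1] [[191.5 200.9]]
flat_stud scene 0.39 [ 516.3 -423.     1.2] [[406.  220.4]]
bar_center top 0.65 [450.8 176.7  19.5] [[197.9 241.1]]
bar_center top 0.57 [545.8 383.9   1.3] [[130.5 208. ]]
bar_center scene 0.77 [541.3 389.6   9.2] [[127.5 209.3]]
bar top 0.89 [545.1 384.    1.7] [[130.5 208.2]]
bar scene 0.64 [5.423e+02 3.840e+02 5.000e-01] [[130.6 209.2]]
bottle0 top 0.94 [ 600.1 -437.9    1.3] [[410.  191.6]]
bottle0 scene 0.85 [ 605.9 -439.5   -1.8] [[410.1 189.8]]
bottle0 scene 0.74 [ 5.123e+02 -4.282e+02  1.000e-01] [[407.7 221.8]]
[[ 875.7342796   104.53640654   70.        ]
 [ 660.4140865    99.94359703   70.        ]
 [ 887.14051804 -242.96673971   70.        ]]
```

View pics/plates.png

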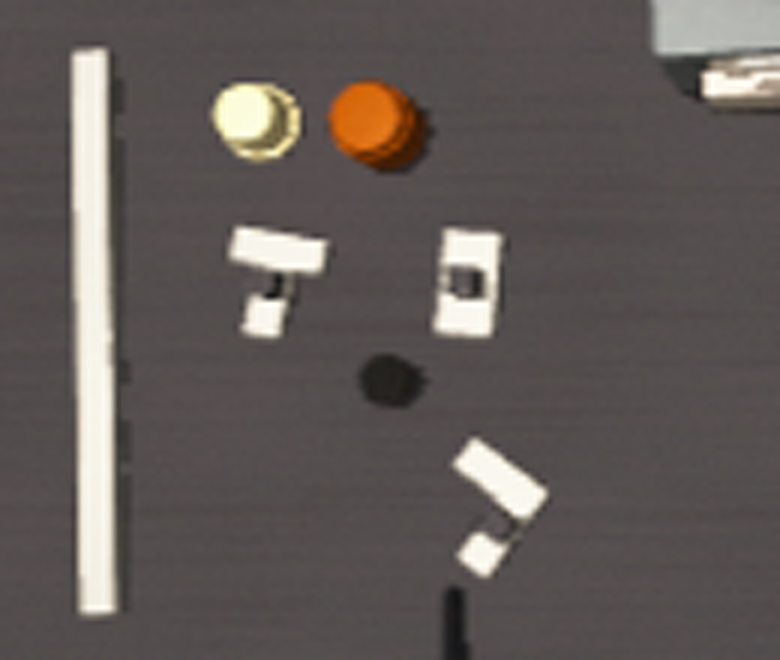

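View pics/front.png

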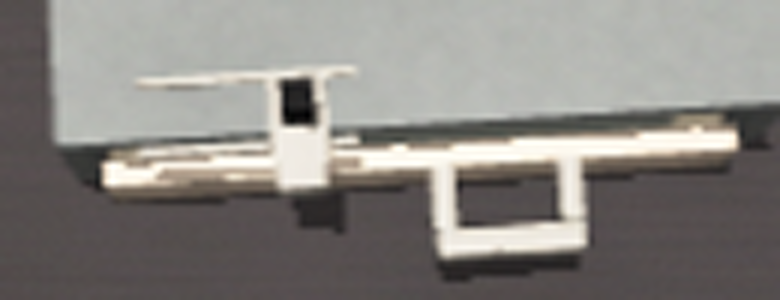

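Three plates are present: tee, flat and ell. There is no zed. Next I need the yaws.

```bash
python3 - <<'E'
from h import *
im=vision.get_image("top")
def yaw(a,b): d=b-a; return np.degrees(np.arctan2(d[1],d[0]))
def F(l,x0,y0): return [[(x-.0)/6+x0-0.4,y/6+y0-0.4] for x,y in l]
p=p2w(F([(103,187),(738,150),(440,258),(586,247),(440,230),(586,222)],215,140),48,"top");print("front",p.round(1),yaw(p[1],p[0])-90,yaw(p[3],p[2])-90,yaw(p[5],p[4])-90)
p=p2w([[225.3,163.2],[346.2,156.8],[221.5,94.7],[341,87]],87,"top");print("unit",p.round(1),yaw(p[1],p[0])-90,yaw(p[3],p[2])-90,yaw(p[0],p[2]),yaw(p[1],p[3]))
for q in ["tee_stud","flat_stud","ell_stud","bar","drawer_handle","catch_knob"]:
    for r in regions_of(q,"top")[:2]:
        m=r['mask'].astype(np.uint8); c=max(cv2.findContours(m,0,2)[0],key=cv2.contourArea)
        print(q,round(r['confidence'],2),m.sum(),cv2.minAreaRect(c))
# stud tops dark clusters
def W(l,z): return p2w(F(l,115,155),z,"top")
p=W([(72,50),(108,48),(80,614),(117,611)],16);print("bar",p.round(1),yaw(p[2],p[0]),yaw(p[3],p[1]),p.mean(0))
p=W([(233,226),(328,240),(323,274),(230,259),(251,294),(244,334),(280,337)],10);print("tee",p.round(1),"cross",yaw(p[1],p[0])-90,yaw(p[2],p[3])-90)
p=W([(444,228),(502,233),(493,338),(433,332)],10);print("flat",p.round(1),yaw(p[3],p[0]),yaw(p[2],p[1]),p.mean(0))
p=W([(474,436),(549,491),(526,523),(452,463),(478,531),(456,556),(488,579),(508,548)],10);print("ell",p.round(1),yaw(p[1],p[0])-90,yaw(p[2],p[3])-90,yaw(p[6],p[1]))
E
```

```text
front [[ 650.9   80.2   48. ]
 [ 670.2 -220.    48. ]
 [ 617.8  -79.6   48. ]
 [ 623.5 -148.2   48. ]
 [ 631.2  -79.6   48. ]
 [ 635.4 -148.3   48. ]] 3.668611065441212 4.703057864520218 3.5013643772598897
unit [[ 665.    94.4   87. ]
 [ 684.2 -236.2   87. ]
 [ 860.9  109.2   87. ]
 [ 882.9 -225.4   87. ]] 3.332525963401906 3.7712384005292705 4.32600262614096 3.1159818129379753
tee_stud 0.49 162 ((161.5, 201.0), (16.0, 15.0), 90.0)
flat_stud 0.57 158 ((193.34652709960938, 202.03465270996094), (9.45285415649414, 16.716625213623047), 5.710592269897461)
ell_stud 0.6 132 ((198.5, 239.5), (19.0, 11.0), 90.0)
ell_stud 0.16 758 ((419.9000549316406, 187.29998779296875), (23.702320098876953, 40.69643783569336), 63.43495178222656)
bar 0.56 634 ((130.42005920410156, 209.50161743164062), (93.08137512207031, 6.9386115074157715), 88.85424041748047)
bar 0.37 957 ((303.87939453125, 171.07005310058594), (21.832401275634766, 67.36854553222656), 86.42366790771484)
drawer_handle 0.92 989 ((304.4049072265625, 171.07301330566406), (21.884750366210938, 68.38153076171875), 86.18592071533203)
catch_knob 0.72 170 ((265.0, 162.5), (19.0, 8.0), 90.0)
bar [[678.6 397.1  16. ]
 [679.7 379.2  16. ]
 [403.6 378.2  16. ]
 [405.2 360.4  16. ]] 3.9194885533212167 3.9047602208554846 [541.78438825 378.73496488  16.        ]
tee [[592.1 314.8  10. ]
 [585.5 267.5  10. ]
 [568.7 269.3  10. ]
 [575.8 315.6  10. ]
 [558.6 304.4  10. ]
 [539.  307.   10. ]
 [537.7 289.2  10. ]] cross -7.9474555790418435 -8.680844198226538
flat [[591.8 210.5  10. ]
 [589.6 181.8  10. ]
 [538.  184.6  10. ]
 [540.7 214.1  10. ]] -4.124941443566596 -3.1665547274553565 [565.03241743 197.75432334  10.        ]
ell [[490.4 192.4  10. ]
 [464.3 155.2  10. ]
 [448.8 165.9  10. ]
 [477.3 202.7  10. ]
 [444.8 189.   10. ]
 [432.8 199.3  10. ]
 [422.  183.5  10. ]
 [436.8 174.2  10. ]] -35.022588986060235 -37.65160535787035 -33.790028793366275
```

Call:
{"op": "carry_out", "data": {"targets": [[[0,0,-4],[27,30,0],87],[[0,0,-8],[54,60,0],87],[[0,0,-11.6],[81,90,0],60],[[0,0,-11.6],[108,120,0],40],[[0,0,-11.6],[135,150,0],40],[[0,0,-11.6],[162,180,0],40],[[0,0,-11.6],[189,210,0],40],[[0,0,-11.6],[216,240,0],40],[[0,0,-11.6],[243,270,0],40],[[0,0,-11.6],[270,300,0],40]]}}

```text
t: 2.33
ee_pos: [436.5, -301.1, 223.0]
orientation: [3.14, 0.102, 0.001]
ft_force: [0.5, -0.2, -0.4]
width: 41.1
```

Call:
{"op": "carry_out", "data": {"targets": [[[0,0,0],[24,29,0],40],[[0,0,0],[49,58,0],40],[[0,0,0],[73,88,0],40],[[0,0,0],[98,117,0],40],[[0,0,0],[122,146,0],40],[[0,0,0],[146,176,0],40],[[0,0,0],[171,205,0],40],[[0,0,0],[195,234,0],40],[[0,0,0],[220,264,0],40],[[0,0,0],[244,293,-20],40]]}}

```text
t: 3.17
ee_pos: [682.5, -8.5, 206.9]
orientation: [3.139, 0.103, 0.011]
ft_force: [0.7, 0.2, 0.9]
width: 39.6
```

Call:
{"op": "carry_out", "data": {"targets": [[[0,0,0],[0,0,-20],40],[[0,0,0],[0,0,-40],40],[[0,0,0],[0,0,-40],40]]}}

```text
t: 3.42
ee_pos: [676.4, -9.4, 158.6]
orientation: [-3.139, -0.105, 0.011]
ft_force: [-1.3, -0.9, 0.2]
width: 39.7
```

```bash
cat >> h.py <<'E'
def st():
    o=monitor.get_obs(); R=cv2.Rodrigues(o['orientation'])[0]
    print('t',round(o['t'],2),'tcp',o['ee_pos'].round(1),'yawx',np.degrees(np.arctan2(R[1,0],R[0,0])).round(2),'tilt',np.degrees(np.arccos(-R[2,2])).round(2),'F',o['ft_force'].round(1),'w',o['width'].__round__(1),'j6',o['qpos'][5].round(2))
E
python3 - <<'E'
from h import *
st(); show("top","k1",(205,130,335,200),6); show("scene","k1s",(150,150,350,300),4)
E
```

```text
t 3.42 tcp [676.4  -9.4 158.6] yawx 3.82 tilt 0.42 F [-1.3 -0.9  0.2] w 39.7 j6 1.47
```

View pics/k1.png

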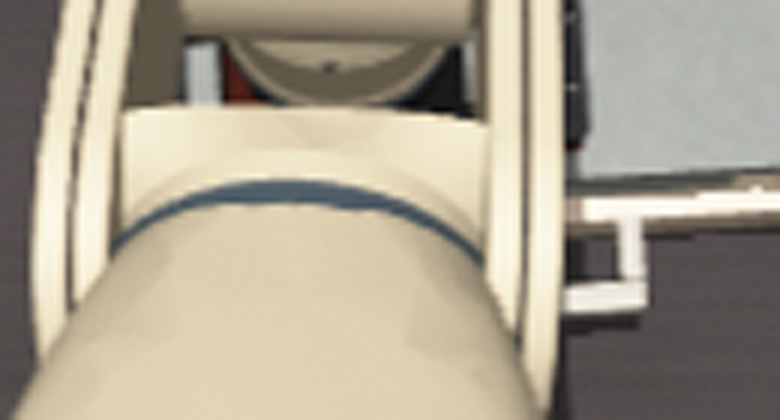

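View pics/k1s.png

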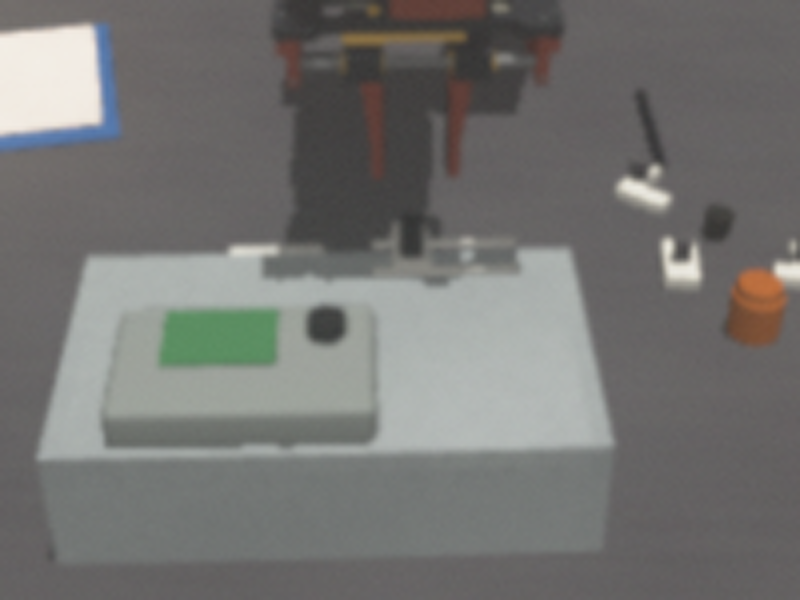

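The fingers straddle the knob in the scene view. I'll lower, close, slide +y and release.

Call:
{"op": "carry_out", "data": {"targets": [[[0,0,0],[0,0,-20],40],[[0,0,0],[0,0,-40],40],[[0,0,0],[0,0,-61],40],[[0,0,0],[0,0,-61],40],[[0,0,0],[0,0,-61],0],[[0,0,0],[0,0,-61],0],[[0,0,0],[0,0,-61],0],[[0,0,0],[0,0,-61],0],[[0,0,0],[0,0,-61],0]]}}

```text
t: 4.27
ee_pos: [680.0, -10.6, 104.0]
orientation: [3.139, 0.103, 0.005]
ft_force: [-0.2, -2.3, 6.5]
width: 15.7
```

```bash
python3 - <<'E'
from h import *
st()
E
```

```text
t 4.27 tcp [680.  -10.6 104. ] yawx 3.74 tilt 0.17 F [-0.2 -2.3  6.5] w 15.7 j6 1.47
```

Call:
{"op": "carry_out", "data": {"targets": [[[0,0,0],[0,0,3],0],[[0,0,0],[-0.6,9,3],0],[[0,0,0],[-1.2,18,3],0],[[0,0,0],[-1.8,27,3],0],[[0,0,0],[-2.4,36,3],0],[[0,0,0],[-2.9,46,3],0],[[0,0,0],[-2.9,46,3],0],[[0,0,0],[-2.9,46,3],0],[[0,0,0],[-2.9,46,3],0]]}}

```text
t: 5.02
ee_pos: [677.1, 31.9, 104.2]
orientation: [3.135, 0.103, 0.003]
ft_force: [7.9, -15.8, -12.5]
width: 15.7
```

Call:
{"op": "carry_out", "data": {"targets": [[[0,0,0],[0,0,0],40],[[0,0,0],[0,0,0],40],[[0,0,0],[0,0,0],40],[[0,0,0],[0,0,30],40],[[0,0,0],[0,0,60],40],[[0,0,0],[0,-40,80],40],[[0,0,0],[-10,-80,80],40],[[0,0,0],[-20,-110,80],40],[[0,0,0],[-35,-130,80],30],[[0,0,0],[-49,-148,80],30]]}}

```text
t: 5.85
ee_pos: [626.3, -113.6, 185.7]
orientation: [-3.14, -0.102, -0.001]
ft_force: [0.5, -0.6, 0.4]
width: 31.1
```

```bash
python3 - <<'E'
from h import *
st(); show("top","k2",(205,130,335,200),6); show("scene","k2s",(150,150,350,300),4)
E
```

```text
t 5.85 tcp [ 626.3 -113.6  185.7] yawx 3.71 tilt 0.04 F [ 0.5 -0.6  0.4] w 31.1 j6 1.31
```

View pics/k2s.png

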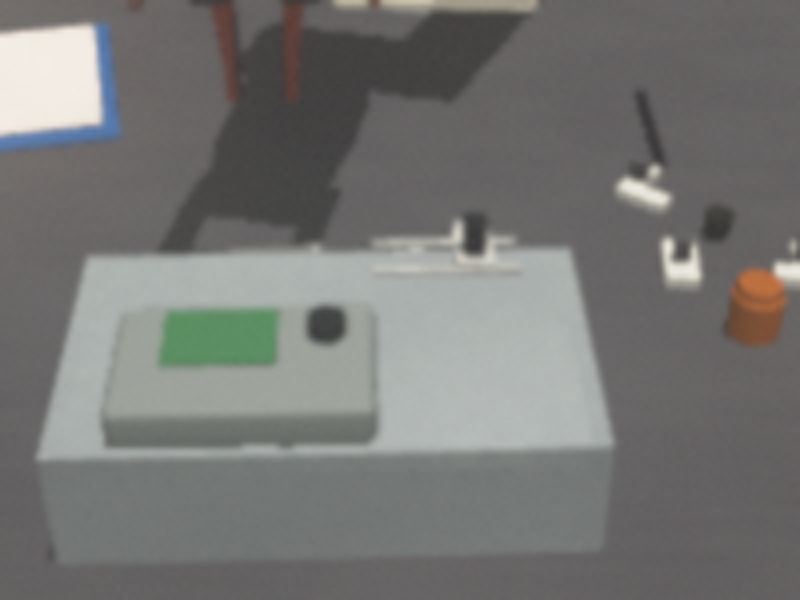

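Call:
{"op": "carry_out", "data": {"targets": [[[0,0,7],[0,0,0],32],[[0,0,14],[0,0,0],32],[[0,0,21],[0,0,0],32],[[0,0,28],[0,0,0],32],[[0,0,35],[0,0,0],32],[[0,0,42],[0,0,0],32],[[0,0,49],[0,0,0],32],[[0,0,56],[0,0,0],32],[[0,0,63],[0,-1,0],32],[[0,0,70],[0,-2,0],32]]}}

```text
t: 6.78
ee_pos: [627.6, -112.9, 185.4]
orientation: [-2.506, -1.894, -0.001]
ft_force: [0.8, -0.1, -0.1]
width: 32.3
```

Call:
{"op": "carry_out", "data": {"targets": [[[0,0,7],[0,0,0],32],[[0,0,14],[0,0,0],32],[[0,0,20],[0,0,-30],32],[[0,0,20],[0,0,-60],32],[[0,0,20],[0,0,-80],32],[[0,0,20],[0,0,-80],32],[[0,0,20],[0,0,-80],32]]}}

```text
t: 7.37
ee_pos: [626.8, -113.3, 104.5]
orientation: [-2.145, -2.292, 0.001]
ft_force: [0.9, -0.3, 1.0]
width: 31.8
```

```bash
python3 - <<'E'
from h import *
st(); show("top","k3",(205,130,335,200),6); show("scene","k3s",(150,150,350,300),4)
E
```

```text
t 7.37 tcp [ 626.8 -113.3  104.5] yawx 93.79 tilt 0.11 F [ 0.9 -0.3  1. ] w 31.8 j6 -0.26
```

View pics/k3s.png

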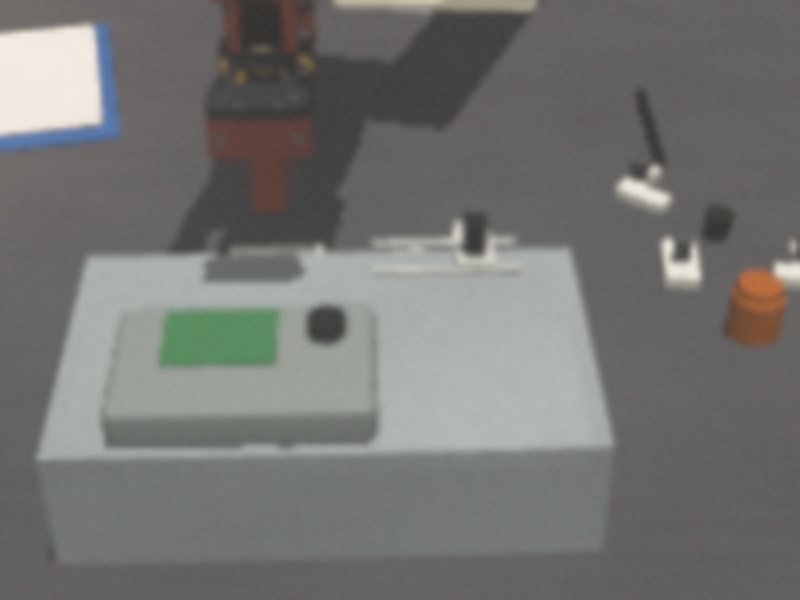

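View pics/k3.png

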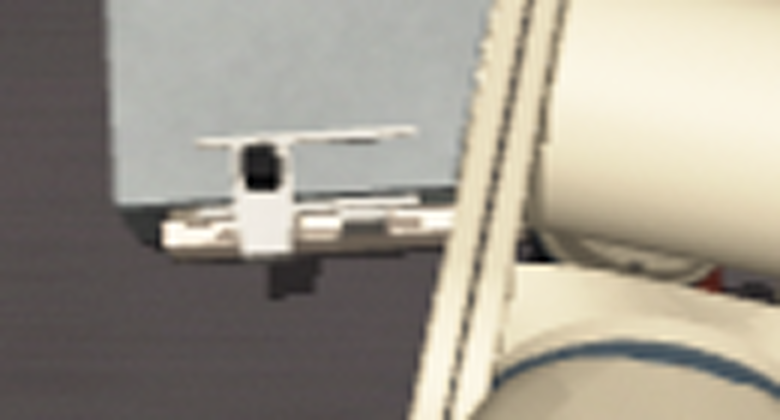

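The catch is clear, with the knob at crop (262,165), and the handle lies under the tool. I'll descend and grip.

Call:
{"op": "carry_out", "data": {"targets": [[[0,0,0],[0,0,-25],32],[[0,0,0],[0,0,-45],32],[[0,0,0],[0,0,-60],32],[[0,0,0],[0,0,-68],32],[[0,0,0],[0,0,-68],32],[[0,0,0],[0,0,-68],0],[[0,0,0],[0,0,-68],0],[[0,0,0],[0,0,-68],0],[[0,0,0],[0,0,-68],0],[[0,0,0],[0,0,-68],0]]}}

```text
t: 8.3
ee_pos: [626.8, -114.6, 38.5]
orientation: [2.148, 2.293, -0.0]
ft_force: [-3.0, -0.7, 4.8]
width: 14.1
```

```bash
python3 - <<'E'
from h import *
st()
E
```

```text
t 8.3 tcp [ 626.8 -114.6   38.5] yawx 93.74 tilt 0.02 F [-3.  -0.7  4.8] w 14.1 j6 -0.26
```

Call:
{"op": "carry_out", "data": {"targets": [[[0,0,0],[-17,-1.1,0],0],[[0,0,0],[-34,-2.2,0],0],[[0,0,0],[-51,-3.3,0],0],[[0,0,0],[-68,-4.4,0],0],[[0,0,0],[-85,-5.5,0],0],[[0,0,0],[-102,-6.6,0],0],[[0,0,0],[-119,-7.7,0],0],[[0,0,0],[-136,-8.8,0],0],[[0,0,0],[-151,-9.8,0],0],[[0,0,0],[-151,-9.8,0],0]]}}

```text
t: 9.13
ee_pos: [477.2, -124.3, 38.5]
orientation: [2.146, 2.288, 0.005]
ft_force: [1.5, 2.7, -0.9]
width: 13.9
```

Call:
{"op": "carry_out", "data": {"targets": [[[0,0,0],[-1,0,0],0],[[0,0,0],[-1,0,0],0],[[0,0,0],[-1,0,0],0]]}}

```text
t: 9.38
ee_pos: [477.2, -124.3, 38.5]
orientation: [2.145, 2.29, 0.004]
ft_force: [4.0, 3.2, 4.9]
width: 13.9
```

```bash
python3 - <<'E'
from h import *
st()
E
```

```text
t 9.38 tcp [ 477.2 -124.3   38.5] yawx 93.73 tilt 0.26 F [4.  3.2 4.9] w 13.9 j6 -0.35
```

Call:
{"op": "carry_out", "data": {"targets": [[[0,0,0],[1,0,0],32],[[0,0,0],[1,0,0],32],[[0,0,0],[1,0,0],32],[[0,0,0],[1,0,40],32],[[0,0,0],[1,0,80],32],[[0,0,0],[1,0,120],32],[[0,0,0],[4,40,120],32],[[0,0,0],[10,80,120],32],[[0,0,0],[15,120,120],32],[[0,0,0],[20,160,120],32]]}}

```text
t: 10.22
ee_pos: [494.6, 37.1, 157.4]
orientation: [2.149, 2.291, -0.0]
ft_force: [0.4, 0.3, 0.4]
width: 32.1
```

Call:
{"op": "carry_out", "data": {"targets": [[[0,0,0],[8,40,0],32],[[0,0,0],[16,80,0],32],[[0,0,0],[24,120,0],32],[[0,0,0],[32,160,0],32],[[0,0,0],[40,200,0],32],[[0,0,0],[48,240,0],32],[[0,0,0],[56,270,0],32],[[0,0,0],[64,300,0],32],[[0,0,0],[64,300,0],32],[[0,0,0],[64,300,0],32]]}}

```text
t: 11.05
ee_pos: [558.5, 336.8, 156.4]
orientation: [-2.145, -2.295, 0.002]
ft_force: [-0.3, -0.7, -0.0]
width: 32.0
```

```bash
python3 - <<'E'
from h import *
st(); show("top","d1",(215,140,345,240),6); show("scene","d1s"  ,(140,120,400,300),3)
for q in "drawer_handle tee_cutout ell_cutout zed_cutout flat_cutout bar_seat tee_stud ell_stud flat_stud bar catch_knob".split():
  for c in ("top","scene"):
    for r in place_of(q,c)[:2]:
        P=c2w(r['point'],c); print(q,c,round(r['confidence'],2),P.round(1),w2p(P,"top").round(1))
E
```

```text
t 11.05 tcp [558.5 336.8 156.4] yawx 93.87 tilt 0.07 F [-0.3 -0.7 -0. ] w 32.0 j6 0.46
drawer_handle top 0.82 [ 476.2 -124.8   44.7] [[304.1 233.2]]
drawer_handle top 0.72 [ 594.9 -163.7   18.3] [[316.5 192.1]]
drawer_handle scene 0.93 [ 479.4 -121.5   45.3] [[302.9 232. ]]
drawer_handle scene 0.36 [567.8 296.7  12.1] [[159.  200.5]]
tee_cutout top 0.69 [584.1  10.4  18.3] [[256.4 195.4]]
tee_cutout scene 0.6 [585.2  15.7  13.6] [[254.6 195.2]]
ell_cutout top 0.95 [591.1 -59.5  18.6] [[280.4 193.1]]
ell_cutout scene 0.91 [592.9 -59.6  16.9] [[280.5 192.6]]
zed_cutout top 0.77 [ 592.2 -104.3   13.8] [[295.8 193.1]]
zed_cutout scene 0.73 [ 594.7 -101.9   15.9] [[295.  192.1]]
flat_cutout top 0.73 [561.8 292.8  22.3] [[159.2 202.2]]
flat_cutout top 0.68 [ 595.4 -165.3   15.9] [[316.9 192. ]]
flat_cutout scene 0.67 [568.3 198.   19. ] [[191.9 200.3]]
flat_cutout scene 0.56 [ 602.2 -162.    15.2] [[315.7 189.7]]
bar_seat top 0.68 [596.5 -78.1  61.2] [[287.6 189.5]]
bar_seat scene 0.61 [595.5 -73.5  53.4] [[285.9 190.2]]
tee_stud top 0.71 [563.5 294.2  24.3] [[158.5 201.5]]
tee_stud top 0.69 [588.7  11.1  15.1] [[256.2 193.9]]
tee_stud scene 0.69 [564.5 296.2  16.7] [[158.6 201.4]]
ell_stud top 0.73 [546.3 383.    6.7] [[130.2 207.7]]
ell_stud top 0.58 [449.6 175.6  17.7] [[198.4 241.5]]
ell_stud scene 0.66 [447.7 178.2  16.9] [[197.5 242.2]]
ell_stud scene 0.57 [595.7 -98.1  16.3] [[293.7 191.7]]
flat_stud top 0.7 [562.3 194.2  20.3] [[193.  202.3]]
flat_stud scene 0.57 [569.3 196.7  19.1] [[192.4 199.9]]
bar top 0.67 [541.9 383.8   2.9] [[130.3 209.2]]
bar scene 0.79 [541.1 385.3  -2.8] [[130.5 209.6]]
catch_knob top 0.73 [675.1  31.7 109.1] [[247.6 158. ]]
catch_knob top 0.66 [562.5 193.5  17.9] [[193.5 202.3]]
catch_knob scene 0.55 [677.   33.9 111.2] [[246.8 157.1]]
```

View pics/d1.png

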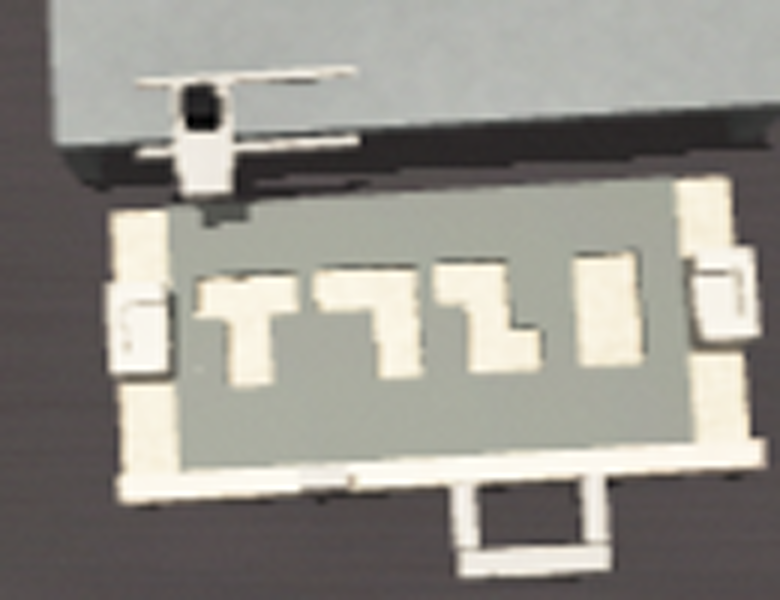

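View pics/d1s.png

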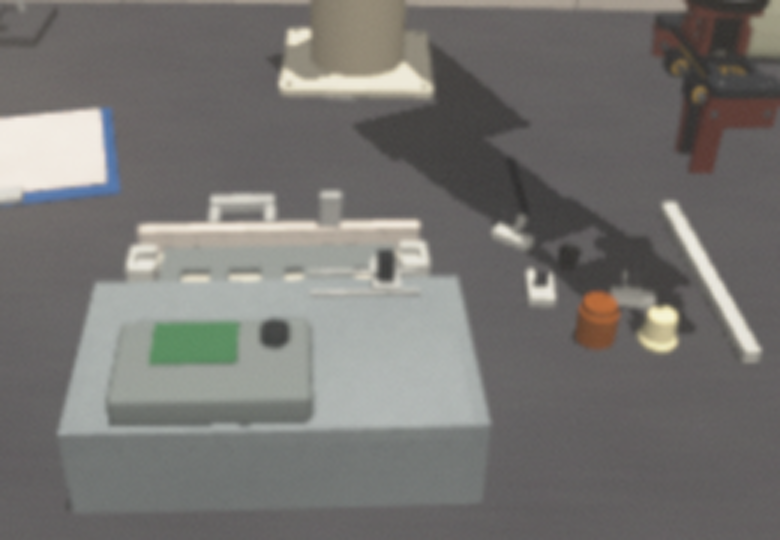

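```bash
cat > fit.py <<'E'
from h import *
from scipy.optimize import minimize
P={'tee':[(-25,-8),(9,-8),(9,-22),(25,-22),(25,22),(9,22),(9,8),(-25,8)],
'ell':[(-25,-8),(25,-8),(25,36),(9,36),(9,8),(-25,8)],
'zed':[(-25,-22),(-9,-22),(-9,-8),(25,-8),(25,22),(9,22),(9,8),(-25,8)],
'flat':[(-25,-13),(25,-13),(25,13),(-25,13)],
'bar':[(-138,-8),(138,-8),(138,8),(-138,8)]}
def grow(k,d=2):
    p=np.array(P[k],float); n=len(p); out=[]
    for i in range(n):
        a=p[i]-p[i-1]; b=p[(i+1)%n]-p[i]; na=np.array([a[1],-a[0]])/np.hypot(*a); nb=np.array([b[1],-b[0]])/np.hypot(*b)
        out.append(p[i]+d*(na+nb))
    return np.array(out)
S=8
def rast(polyw,cam_,box):
    x0,y0,x1,y1=box; m=np.zeros(((y1-y0)*S,(x1-x0)*S),np.uint8)
    q=(w2p(polyw,cam_)-[x0,y0]+0.5)*S-0.5
    cv2.fillPoly(m,[np.round(q*16).astype(np.int32)],1,shift=4); return m
def world(p,pose,z):
    x,y,a=pose; c,s=np.cos(a),np.sin(a); p=np.asarray(p,float)
    return np.c_[x+c*p[:,0]-s*p[:,1],y+s*p[:,0]+c*p[:,1],np.full(len(p),z)]
SQ=[(-7,-7),(7,-7),(7,7),(-7,7)]
def model(kind,name,pose,box,zf,c="top"):
    if kind=='cut':
        g=grow(name); m=rast(world(g,pose,zf),c,box)&rast(world(g,pose,zf+9),c,box)
    else:
        h=10 if name!='bar' else 16
        m=rast(world(P[name],pose,zf+h),c,box)
        if name!='bar':
            a=np.r_[w2p(world(SQ,pose,zf+10),c),w2p(world(SQ,pose,zf+30),c)].astype(np.float32)
            q=(cv2.convexHull(a)[:,0]-[box[0],box[1]]+0.5)*S-0.5
            cv2.fillPoly(m,[np.round(q*16).astype(np.int32)],0,shift=4)
    f=cv2.resize(m.astype(np.float32),None,fx=1/S,fy=1/S,interpolation=cv2.INTER_AREA)
    return cv2.GaussianBlur(f,(0,0),0.6)
def fit(im,kind,name,pose0,zf,c="top",yawfix=None,verbose=True):
    g=im[:,:,2].astype(np.float32) if kind=='cut' else im.min(2).astype(np.float32)
    L=150 if name=='bar' else 48
    corners=w2p([[pose0[0]+a,pose0[1]+b,zf+10] for a in(-L,L) for b in(-48,48)],c)
    x0,y0=np.floor(corners.min(0)).astype(int); x1,y1=np.ceil(corners.max(0)).astype(int); box=(x0,y0,x1,y1)
    G=g[y0:y1,x0:x1]
    def cost(v):
        pose=(v[0]*1.0,v[1],yawfix if yawfix is not None else v[2]/20)
        f=model(kind,name,pose,box,zf,c); w=cv2.GaussianBlur(cv2.dilate((f>.05).astype(np.float32),np.ones((5,5))),(0,0),.5)
        A=np.c_[f.ravel(),np.ones(f.size)]*np.sqrt(w.ravel())[:,None]; b=G.ravel()*np.sqrt(w.ravel())
        s,*_=np.linalg.lstsq(A,b,rcond=None)
        if s[0]<=0:return 1e4
        return ((A@s-b)**2).sum()/w.sum()/s[0]**2
    v0=[pose0[0],pose0[1]]+([] if yawfix is not None else [pose0[2]*20])
    best=None
    for d in [(0,0),(2,2),(-2,-2)]:
        v=np.array(v0,float); v[:2]+=d
        sim=np.array([v]+[v+3*np.eye(len(v))[i] for i in range(len(v))])
        r=minimize(cost,v,method='Nelder-Mead',options=dict(initial_simplex=sim,xatol=.03,fatol=1e-6))
        if best is None or r.fun<best.fun: best=r
    v=best.x; a=yawfix if yawfix is not None else v[2]/20
    if verbose: print(kind,name,c,'xy',v[:2].round(2),'yaw',round(np.degrees(a),2),'cost',round(best.fun,4))
    return v[0],v[1],a
E
python3 - <<'E'
from fit import *
im=vision.get_image("top"); np.save("d1.npy",im)
u=np.radians(3.72)
for n,x,y in [('tee',586,12),('ell',592,-59),('zed',593,-103),('flat',597,-164)]:
    fit(im,'cut',n,(x,y,u),16); fit(im,'cut',n,(x,y,u),16,yawfix=u)
s=cv2.resize(cv2.imread("pics/plates.png"),None,fx=1/6,fy=1/6,interpolation=cv2.INTER_AREA)[:,:,::-1]
old=np.zeros_like(im); old[155:265,115:245]=s
for n,x,y,a in [('tee',562,294,-8),('flat',565,196,-3.7),('ell',450,177,-35),('bar',542,379,3.9)]:
    fit(old,'pl',n,(x,y,np.radians(a)),0); fit(im,'pl',n,(x,y,np.radians(a)),0)
E
```

```text
cut tee top xy [584.94  10.5 ] yaw 3.86 cost 0.0358
cut tee top xy [584.9   10.79] yaw 3.72 cost 0.0366
cut ell top xy [589.55 -60.37] yaw 3.51 cost 0.0353
cut ell top xy [589.89 -60.37] yaw 3.72 cost 0.036
cut zed top xy [ 592.89 -103.63] yaw 2.98 cost 0.0339
cut zed top xy [ 592.79 -103.36] yaw 3.72 cost 0.0344
cut flat top xy [ 596.04 -160.65] yaw 4.14 cost 0.0219
cut flat top xy [ 596.35 -160.85] yaw 3.72 cost 0.022Traceback (most recent call last):
  File "<stdin>", line 9, in <module>
  File "fit.py", line 53, in fit
    r=minimize(cost,v,method='Nelder-Mead',options=dict(initial_simplex=sim,xatol=.03,fatol=1e-6))
    res = _minimize_neldermead(fun, x0, args, callback, bounds=bounds,
                               **options)
    fxr = func(xr)
    fx = function(np.copy(x), *(wrapper_args + args))
  File "fit.py", line 43, in cost
    f=model(kind,name,pose,box,zf,c); w=cv2.GaussianBlur(cv2.dilate((f>.05).astype(np.float32),np.ones((5,5))),(0,0),.5)
  File "fit.py", line 30, in model
    a=np.r_[w2p(world(SQ,pose,zf+10),c),w2p(world(SQ,pose,zf+30),c)].astype(np.float32)
            ~~~^^^^^^^^^^^^^^^^^^^^^^^^
  File "h.py", line 8, in w2p
    K,d,R,t=cam(n); return cv2.projectPoints(np.array(P,float).reshape(-1,3),R,t,K,d)[0].reshape(-1,2)
            ~~~^^^
  File "h.py", line 4, in cam
    m=vision.camera_model(n); R=cv2.Rodrigues(np.array(m['rvec']))[0]; return np.array(m['K']),np.array(m['dist']),R,np.array(m['tvec']).reshape(3)
ValueError: time passes only in moves, steps and waits
```

```bash
sed -i 's/^def cam(n):/import functools\n@functools.lru_cache\ndef cam(n):/' h.py; python3 - <<'E'
from fit import *
im=np.load("d1.npy")
s=cv2.resize(cv2.imread("pics/plates.png"),None,fx=1/6,fy=1/6,interpolation=cv2.INTER_AREA)[:,:,::-1]
old=np.zeros_like(im); old[155:265,115:245]=s
for n,x,y,a in [('tee',562,294,-8),('flat',565,196,-3.7),('ell',450,177,-35),('bar',542,379,3.9)]:
    fit(old,'pl',n,(x,y,np.radians(a)),0); fit(im,'pl',n,(x,y,np.radians(a)),0)
# handle top bar centre check
g=im[:,:,2]
print(w2p([[477.2,-124.3,56]],"top"))
print(g[224:242,300:308].mean(1).round(), g[224:242,292])
E
```

```text
pl tee top xy [563.7  295.26] yaw -9.2 cost 0.0033
pl tee top xy [563.71 294.41] yaw -10.5 cost 0.0161
pl flat top xy [564.66 197.75] yaw -3.37 cost 0.0063
pl flat top xy [564.96 197.58] yaw -3.76 cost 0.0081
pl ell top xy [448.41 177.53] yaw -34.75 cost 0.0023
pl ell top xy [448.1 176.1] yaw -37.48 cost 0.0323
pl bar top xy [541.17 379.49] yaw 4.01 cost 0.0029
pl bar top xy [541.68 379.51] yaw 3.91 cost 0.0359
[[304.32286146 232.79647874]]
[ 75.  75.  76.  74.  77.  77.  72. 198. 224. 224. 228. 194.  74.  73.
  78.  80.  80.  77.] [230 230 229 231 230 230 230 174 216 214 218 218 114  78  76  79  78  78]
```

Call:
{"op": "carry_out", "data": {"targets": [[[0,0,-7],[2.5,-20,-10],36],[[0,0,-13],[5,-41.3,-30],36],[[0,0,-13],[5,-41.3,-60],36],[[0,0,-13],[5,-41.3,-90],36],[[0,0,-13],[5,-41.3,-100],36],[[0,0,-13],[5,-41.3,-100],36],[[0,0,-13],[5,-41.3,-100],36]]}}

```text
t: 12.88
ee_pos: [564.1, 294.8, 57.3]
orientation: [-2.393, -2.035, 0.001]
ft_force: [-0.7, 0.7, 0.2]
width: 36.2
```

```bash
python3 - <<'E'
from h import *
st(); show("scene","t1",(300,150,400,230),7)
E
```

```text
t 12.88 tcp [564.1 294.8  57.3] yawx 80.76 tilt 0.03 F [-0.7  0.7  0.2] w 36.2 j6 0.62
```

View pics/t1.png

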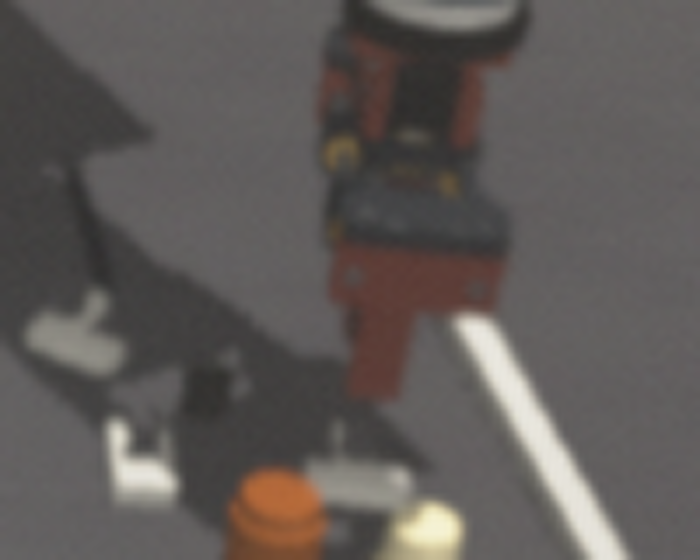

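Call:
{"op": "carry_out", "data": {"targets": [[[0,0,0],[0,0.5,-20],36],[[0,0,0],[0,0.5,-36],36],[[0,0,0],[0,0.5,-44],36],[[0,0,0],[0,0.5,-44],36],[[0,0,0],[0,0.5,-44],0],[[0,0,0],[0,0.5,-44],0],[[0,0,0],[0,0.5,-44],0],[[0,0,0],[0,0.5,-44],0],[[0,0,0],[0,0.5,-44],0]]}}

```text
t: 13.68
ee_pos: [564.7, 295.4, 14.2]
orientation: [2.393, 2.035, 0.003]
ft_force: [-1.1, 0.4, 5.5]
width: 13.6
```

Call:
{"op": "carry_out", "data": {"targets": [[[0,0,0],[0,0,20],0],[[0,0,0],[0,0,40],0],[[0,0,0],[0,0,60],0],[[0,0,6],[0,-20,80],0],[[0,0,12.9],[0,-50,90],0],[[0,0,12.9],[4,-90,90],0],[[0,0,12.9],[8,-130,90],0],[[0,0,12.9],[12,-170,90],0],[[0,0,12.9],[16,-210,90],0],[[0,0,12.9],[21,-250,90],0]]}}

```text
t: 14.52
ee_pos: [584.6, 43.3, 103.4]
orientation: [2.149, 2.291, 0.0]
ft_force: [0.2, 0.3, -1.3]
width: 13.8
```

```bash
python3 - <<'E'
from h import *
st()
E
```

```text
t 14.52 tcp [584.6  43.3 103.4] yawx 93.66 tilt 0.0 F [ 0.2  0.3 -1.3] w 13.8 j6 -0.01
```

The body would hit the knob if I placed the tee with the jaws along x. I'll set the tee down on free bench and regrasp with the jaws along y.

Call:
{"op": "carry_out", "data": {"targets": [[[0,0,0],[-16,37,0],0],[[0,0,0],[-32,74,0],0],[[0,0,0],[-40,92,-20],0],[[0,0,0],[-40,92,-50],0],[[0,0,0],[-40,92,-75],0],[[0,0,0],[-40,92,-86],0],[[0,0,0],[-40,92,-88],0],[[0,0,0],[-40,92,-88],0],[[0,0,0],[-40,92,-88],0]]}}

```text
t: 15.27
ee_pos: [545.4, 137.0, 15.5]
orientation: [2.15, 2.29, 0.001]
ft_force: [-0.3, -0.3, -0.7]
width: 13.7
```

Call:
{"op": "carry_out", "data": {"targets": [[[0,0,0],[0,0,0],36],[[0,0,0],[0,0,0],36],[[0,0,0],[0,0,0],36],[[0,0,0],[0,0,20],36],[[0,0,0],[0,0,40],36],[[0,0,-7],[0,0,40],36],[[0,0,-14],[0,0,40],36],[[0,0,-21],[0,0,40],36],[[0,0,-28],[0,0,40],36],[[0,0,-35],[0,0,40],36]]}}

```text
t: 16.1
ee_pos: [545.2, 137.0, 55.6]
orientation: [2.744, 1.53, 0.001]
ft_force: [0.0, 0.0, 0.7]
width: 35.8
```

Call:
{"op": "carry_out", "data": {"targets": [[[0,0,-7],[0,0,0],36],[[0,0,-14],[0,0,0],36],[[0,0,-21],[0,0,0],36],[[0,0,-28],[0,0,0],36],[[0,0,-35],[0,0,0],36],[[0,0,-42],[0,0,0],36],[[0,0,-49],[0,0,0],36],[[0,0,-55],[0,0,-15],36],[[0,0,-55],[0,0,-30],36],[[0,0,-55],[0,0,-40],36]]}}

```text
t: 16.93
ee_pos: [544.9, 137.0, 14.6]
orientation: [-3.14, -0.1, -0.0]
ft_force: [-0.4, -0.7, -0.1]
width: 36.1
```

Call:
{"op": "carry_out", "data": {"targets": [[[0,0,0],[0,0,0],36],[[0,0,0],[0,0,0],36],[[0,0,0],[0,0,0],0],[[0,0,0],[0,0,0],0],[[0,0,0],[0,0,0],0],[[0,0,0],[0,0,0],0],[[0,0,0],[0,0,0],0]]}}

```text
t: 17.52
ee_pos: [545.4, 137.1, 15.7]
orientation: [-3.14, -0.1, -0.002]
ft_force: [-0.3, 0.2, 3.9]
width: 13.8
```

```bash
python3 - <<'E'
from h import *
st(); show("scene","t2",(250,140,400,230),5)
E
```

```text
t 17.52 tcp [545.4 137.1  15.7] yawx 3.65 tilt 0.06 F [-0.3  0.2  3.9] w 13.8 j6 1.73
```

View pics/t2.png

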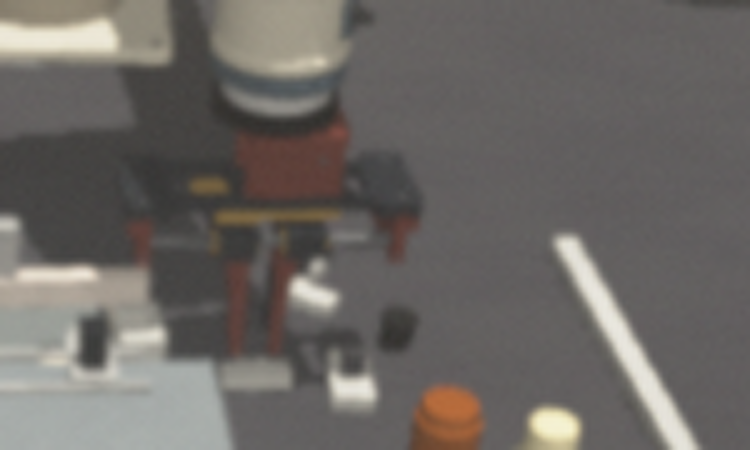

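Call:
{"op": "carry_out", "data": {"targets": [[[0,0,0],[0,0,30],0],[[0,0,0],[0,0,60],0],[[0,0,0],[5,-15,85],0],[[0,0,0],[15,-50,85],0],[[0,0,0],[27,-88,85],0],[[0,0,0],[39.5,-126.5,85],0],[[0,0,0],[39.5,-126.5,70],0],[[0,0,0],[39.5,-126.5,50],0],[[0,0,0],[39.5,-126.5,40],0],[[0,0,0],[39.5,-126.5,40],0]]}}

```text
t: 18.4
ee_pos: [582.4, 10.4, 52.8]
orientation: [-3.14, -0.099, 0.007]
ft_force: [-0.1, 0.4, -0.6]
width: 13.7
```

```bash
python3 - <<'E'
from h import *
st(); show("top","t3",(215,140,345,240),6);show("scene","t3s",(180,150,330,240),5)
E
```

```text
t 18.4 tcp [582.4  10.4  52.8] yawx 3.63 tilt 0.27 F [-0.1  0.4 -0.6] w 13.7 j6 1.5
```

View pics/t3.png

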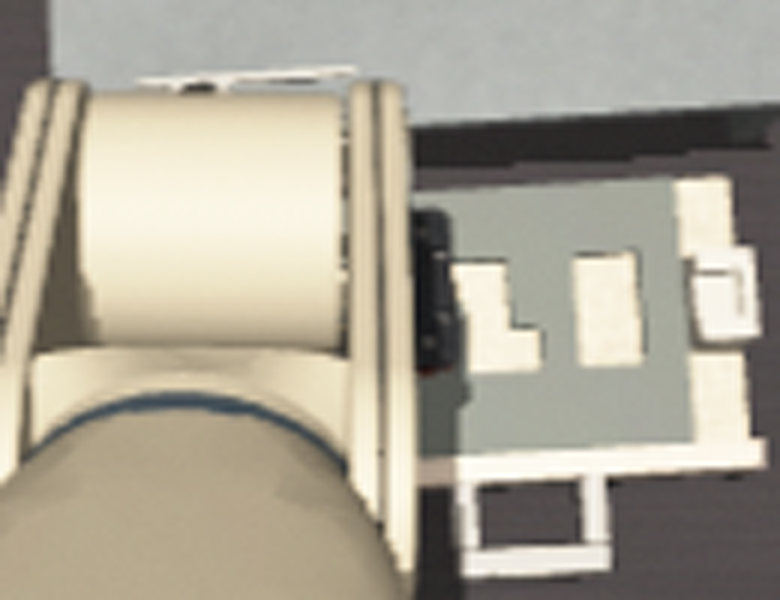

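View pics/t3s.png

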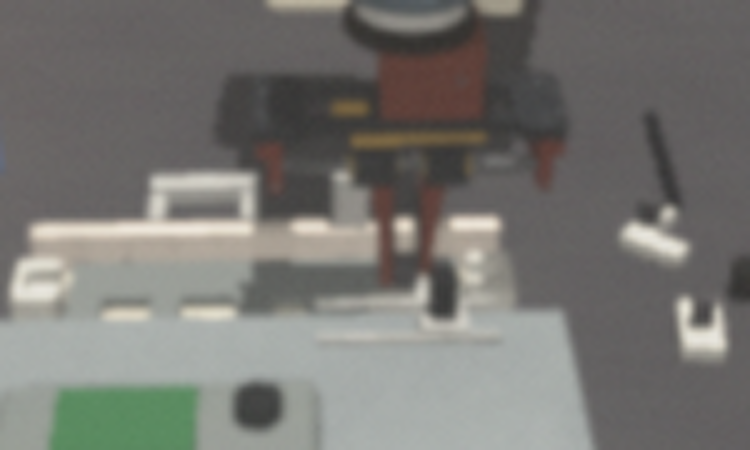

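Call:
{"op": "carry_out", "data": {"targets": [[[0,0,0],[0,0,-4],0],[[0,0,0],[0,0,-8],0],[[0,0,0],[0,0,-11],0],[[0,0,0],[0,0,-11],0],[[0,0,0],[0,0,-11],0]]}}

```text
t: 18.92
ee_pos: [584.4, 10.7, 44.1]
orientation: [-3.14, -0.1, 0.0]
ft_force: [0.3, 0.0, -0.8]
width: 13.6
```

Call:
{"op": "carry_out", "data": {"targets": [[[0,0,0],[0,0,-3],0],[[0,0,0],[0,0,-6],0],[[0,0,0],[0,0,-6],0],[[0,0,0],[0,0,-6],0]]}}

```text
t: 19.25
ee_pos: [584.5, 10.5, 37.9]
orientation: [-3.14, -0.1, 0.0]
ft_force: [0.2, 0.5, -0.6]
width: 13.8
```

Call:
{"op": "carry_out", "data": {"targets": [[[0,0,0],[0,0,-3],0],[[0,0,0],[0,0,-6],0],[[0,0,0],[0,0,-6],0],[[0,0,0],[0,0,-6],0]]}}

```text
t: 19.58
ee_pos: [584.5, 10.5, 31.9]
orientation: [3.14, 0.1, 0.0]
ft_force: [0.8, -0.2, -1.5]
width: 13.4
```

```bash
python3 - <<'E'
from h import *
st()
E
```

```text
t 19.58 tcp [584.5  10.5  31.9] yawx 3.65 tilt 0.0 F [ 0.8 -0.2 -1.5] w 13.4 j6 1.5
```

Call:
{"op": "carry_out", "data": {"targets": [[[0,0,0],[0,0,-2],0],[[0,0,0],[0,0,-3],0],[[0,0,0],[0,0,-4],0],[[0,0,0],[0,0,-4],0]]}}

```text
t: 19.92
ee_pos: [588.0, 10.7, 31.6]
orientation: [-3.14, -0.1, -0.011]
ft_force: [-0.6, 1.7, 24.1]
width: 14.2
```

```bash
python3 - <<'E'
from h import *
st()
E
```

```text
t 19.92 tcp [588.   10.7  31.6] yawx 3.64 tilt 0.4 F [-0.6  1.7 24.1] w 14.2 j6 1.5
```

Call:
{"op": "carry_out", "data": {"targets": [[[0,0,0],[0,0,4],0],[[0,0,0],[0,0,4],0],[[0,0,0],[0,0,4],30],[[0,0,0],[0,0,4],30],[[0,0,0],[0,0,4],30],[[0,0,0],[0,0,35],30],[[0,0,0],[0,0,70],30],[[0,0,0],[-5,40,90],30],[[0,0,0],[-10,80,90],30],[[0,0,0],[-15,120,90],30]]}}

```text
t: 20.75
ee_pos: [570.0, 130.9, 119.5]
orientation: [-3.14, -0.096, -0.003]
ft_force: [0.3, 0.6, -0.9]
width: 30.0
```

Call:
{"op": "carry_out", "data": {"targets": [[[0,0,0],[-15,40,0],36],[[0,0,0],[-30,80,0],36],[[0,0,-5],[-50,90,0],36],[[0,0,-10],[-80,90,0],36],[[0,0,-10],[-100,90,0],36]]}}

```text
t: 21.17
ee_pos: [466.3, 220.8, 117.1]
orientation: [3.135, -0.178, -0.005]
ft_force: [-0.2, -1.1, -0.1]
width: 36.2
```

```bash
python3 - <<'E'
from fit import *
st(); show("top","t4",(215,140,345,240),6)
im=vision.get_image("top"); np.save("t4.npy",im)
cv2.imwrite("pics/t4p.png",cv2.resize(im[150:270,110:270,::-1],None,fx=5,fy=5,interpolation=2))
fit(im,'pl','flat',(565,197,-.06),0)
fit(im,'pl','tee',(585,10.5,.065),16,)
E
```

```text
t 21.17 tcp [466.3 220.8 117.1] yawx -6.5 tilt 0.19 F [-0.2 -1.1 -0.1] w 36.2 j6 2.1
pl flat top xy [564.53 197.55] yaw -4.37 cost 0.0079
pl tee top xy [585.7   11.12] yaw 2.09 cost 0.0627
```

View pics/t4.png

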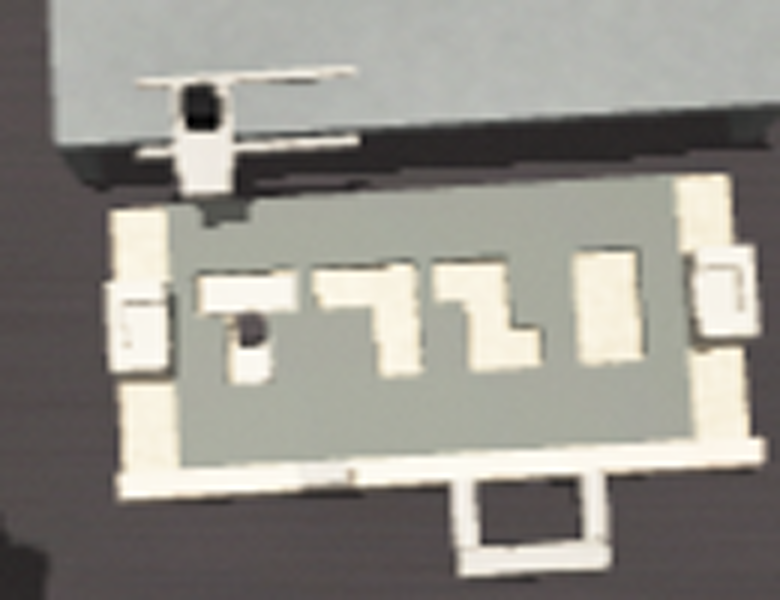

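View pics/t4p.png

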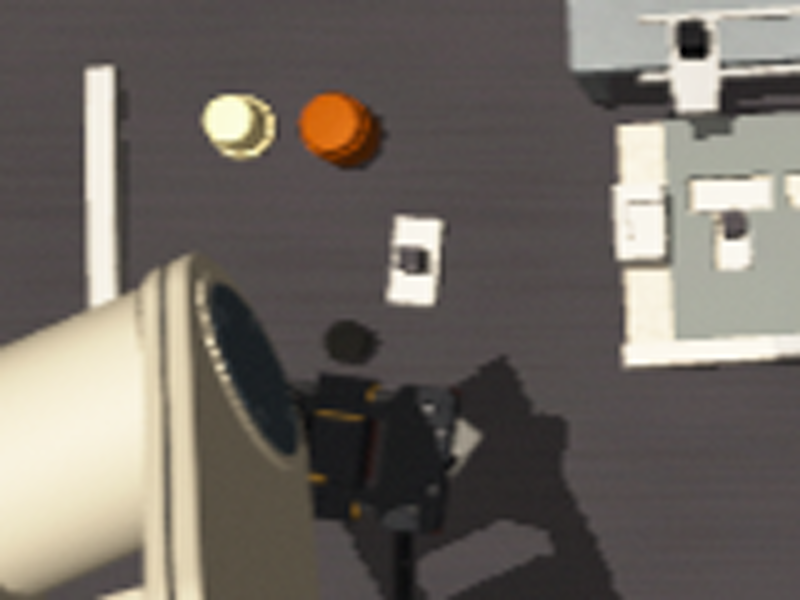

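The tee lies home, with its stud at crop (250,330). Next is the ell.

Call:
{"op": "carry_out", "data": {"targets": [[[0,0,7],[-5,-10,0],30],[[0,0,14],[-10,-20,0],24],[[0,0,21],[-15,-30,0],24],[[0,0,28],[-21.3,-43.3,0],24],[[0,0,35],[-21.3,-43.3,0],24],[[0,0,42],[-21.3,-43.3,-10],24],[[0,0,49],[-21.3,-43.3,-30],24],[[0,0,56],[-21.3,-43.3,-50],24],[[0,0,61.6],[-21.3,-43.3,-60],24],[[0,0,61.6],[-21.3,-43.3,-60],24]]}}

```text
t: 22.1
ee_pos: [447.7, 176.2, 56.0]
orientation: [-2.781, -1.461, 0.006]
ft_force: [-0.1, -0.7, -0.6]
width: 23.6
```

```bash
python3 - <<'E'
from fit import *
st(); show("scene","e1",(280,150,400,240),6); 
vision.get_image("scene")
for r in place_of("ell_stud","scene")[:2]: print(r['confidence'],c2w(r['point'],"scene"))
E
```

```text
t 22.1 tcp [447.7 176.2  56. ] yawx 55.42 tilt 0.21 F [-0.1 -0.7 -0.6] w 23.6 j6 0.95
0.42 [449.77313759 177.33662992  20.65922181]
0.39 [678.47145396  35.78376557 111.00802746]
```

View pics/e1.png

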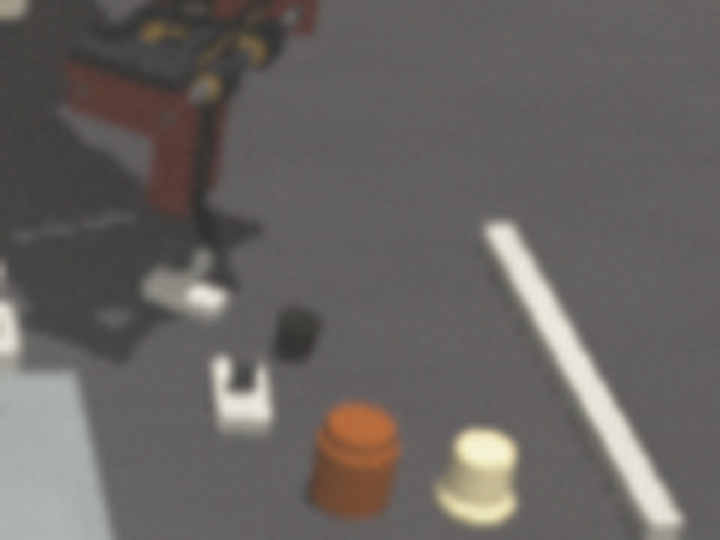

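Call:
{"op": "carry_out", "data": {"targets": [[[0,0,0],[0.3,0.5,-15],24],[[0,0,0],[0.3,0.5,-32],24],[[0,0,0],[0.3,0.5,-44],24],[[0,0,0],[0.3,0.5,-44],24],[[0,0,0],[0.3,0.5,-44],24],[[0,0,0],[0.3,0.5,-44],0],[[0,0,0],[0.3,0.5,-44],0],[[0,0,0],[0.3,0.5,-44],0],[[0,0,0],[0.3,0.5,-44],0]]}}

```text
t: 23.0
ee_pos: [449.3, 177.7, 15.2]
orientation: [2.783, 1.456, 0.003]
ft_force: [-0.8, -0.3, 8.2]
width: 13.8
```

Call:
{"op": "carry_out", "data": {"targets": [[[0,0,0],[0,0,30],0],[[0,0,0],[0,0,60],0],[[0,0,6],[5,-15,90],0],[[0,0,13],[20,-45,90],0],[[0,0,20],[40,-75,90],0],[[0,0,27],[60,-110,90],0],[[0,0,34],[80,-140,90],0],[[0,0,38.4],[100,-170,90],0],[[0,0,38.4],[120,-200,90],0],[[0,0,38.4],[141,-237.5,90],0]]}}

```text
t: 23.83
ee_pos: [589.5, -60.1, 104.5]
orientation: [-2.149, -2.292, -0.001]
ft_force: [0.6, 0.2, -0.8]
width: 13.7
```

```bash
python3 - <<'E'
from fit import *
st(); im=np.load("t4.npy")
u=np.radians(3.72)
for n,x,y in [('ell',592,-59),('zed',593,-103),('flat',597,-164)]:
    fit(im,'cut',n,(x,y,u),16,yawfix=u)
E
```

```text
t 23.83 tcp [589.5 -60.1 104.5] yawx 93.68 tilt 0.02 F [ 0.6  0.2 -0.8] w 13.7 j6 -0.19
cut ell top xy [590.92 -60.46] yaw 3.72 cost 0.0417
cut zed top xy [ 593.15 -103.72] yaw 3.72 cost 0.0411
cut flat top xy [ 598.36 -160.51] yaw 3.72 cost 0.0218
```

Call:
{"op": "carry_out", "data": {"targets": [[[0,0,0],[1.5,0.4,-20],0],[[0,0,0],[1.5,0.4,-40],0],[[0,0,0],[1.5,0.4,-52],0],[[0,0,0],[1.5,0.4,-60],0],[[0,0,0],[1.5,0.4,-64],0],[[0,0,0],[1.5,0.4,-66],0],[[0,0,0],[1.5,0.4,-66],0]]}}

```text
t: 24.42
ee_pos: [591.9, -58.1, 39.9]
orientation: [2.147, 2.29, 0.003]
ft_force: [-0.6, -0.5, 6.3]
width: 14.1
```

Call:
{"op": "carry_out", "data": {"targets": [[[0,0,0],[0,0,-2],0],[[0,0,0],[0,0,-4],0],[[0,0,0],[0,0,-6],0],[[0,0,0],[0,0,-6],0]]}}

```text
t: 24.75
ee_pos: [595.5, -59.0, 37.5]
orientation: [2.142, 2.286, 0.009]
ft_force: [-1.3, -3.5, 29.6]
width: 14.2
```

```bash
python3 - <<'E'
from fit import *
st()
E
```

```text
t 24.75 tcp [595.5 -59.   37.5] yawx 93.72 tilt 0.62 F [-1.3 -3.5 29.6] w 14.2 j6 -0.18
```

Call:
{"op": "carry_out", "data": {"targets": [[[0,0,0],[0,0,5],0],[[0,0,0],[0,0,10],0],[[0,0,0],[0,0,14],0],[[0,0,0],[0,0,14],0],[[0,0,0],[0,0,14],0]]}}

```text
t: 25.17
ee_pos: [590.2, -58.2, 46.2]
orientation: [-2.149, -2.291, 0.0]
ft_force: [0.7, -0.4, -0.9]
width: 14.0
```

```bash
python3 - <<'E'
from fit import *
st();show("top","e2",(215,140,345,240),6); show("scene","e2s",(180,150,330,240),5)
im=vision.get_image("top"); u=np.radians(3.72)
for n,x,y in [('zed',593,-103),('flat',597,-164)]: fit(im,'cut',n,(x,y,u),16,yawfix=u)
E
```

```text
t 25.17 tcp [590.2 -58.2  46.2] yawx 93.67 tilt 0.01 F [ 0.7 -0.4 -0.9] w 14.0 j6 -0.18
cut zed top xy [ 581.55 -121.68] yaw 3.72 cost 1.1594
cut flat top xy [ 620.38 -162.74] yaw 3.72 cost 0.9768
```

View pics/e2.png

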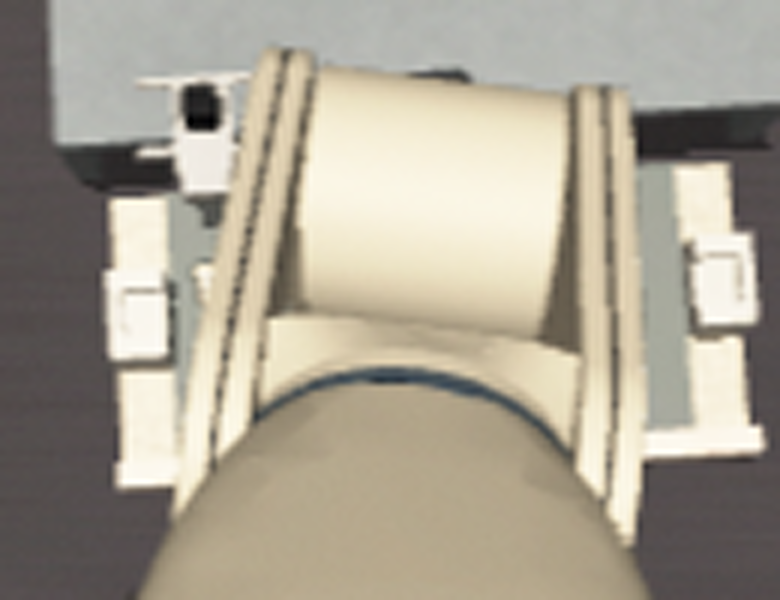

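View pics/e2s.png

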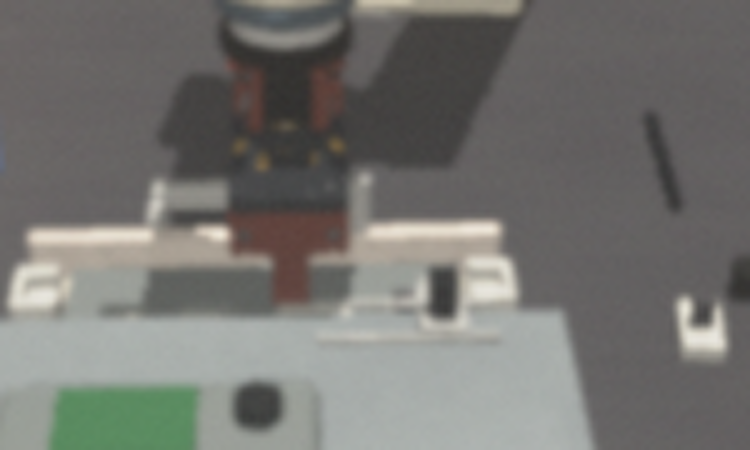

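```bash
cat >> fit.py <<'E'
def dshift(im,ref,boxes=((325,160,345,222),(228,170,240,226))):
    # image shift of drawer parts -> mm along unit x (row direction)
    out=[]
    for x0,y0,x1,y1 in boxes:
        best=[]
        b=ref[y0:y1,x0:x1].astype(np.float32).mean(2)
        for s in np.arange(-12,6,0.1):
            M=np.float32([[1,0,s*-0.0],[0,1,s]])
            sh=cv2.warpAffine(ref.astype(np.float32).mean(2),M,(512,384),flags=cv2.INTER_LINEAR)
            best.append((((sh[y0:y1,x0:x1]-im[y0:y1,x0:x1].astype(np.float32).mean(2))**2).mean(),s))
        out.append(min(best))
    return out
E
python3 - <<'E'
from fit import *
im=vision.get_image("top"); np.save("e2.npy",im)
t4=np.load("t4.npy");d1=np.load("d1.npy")
print(dshift(t4,d1),dshift(im,t4),dshift(im,d1))
print(w2p([[590,-60,25],[600,-60,25],[590,-60,60],[600,-60,60]],"top"))
E
```

```text
[(np.float32(69.29855), np.float64(-0.5000000000000409)), (np.float32(55.981014), np.float64(-0.30000000000004157))] [(np.float32(83.561584), np.float64(-1.9000000000000359)), (np.float32(61.842484), np.float64(-1.9000000000000359))] [(np.float32(132.57959), np.float64(-2.400000000000034)), (np.float32(117.67769), np.float64(-2.3000000000000345))]
[[280.6943296  193.26220098]
 [280.70382213 189.82126195]
 [281.11130562 191.8228372 ]
 [281.12064424 188.26457817]]
```

Call:
{"op": "carry_out", "data": {"targets": [[[0,0,0],[6.3,-1.4,0],0],[[0,0,0],[6.3,-1.4,0],0],[[0,0,0],[6.3,-1.4,0],0],[[0,0,0],[6.3,-1.4,-3],0],[[0,0,0],[6.3,-1.4,-5],0],[[0,0,0],[6.3,-1.4,-7],0],[[0,0,0],[6.3,-1.4,-8],0],[[0,0,0],[6.3,-1.4,-9],0],[[0,0,0],[6.3,-1.4,-9],0]]}}

```text
t: 26.12
ee_pos: [596.7, -59.9, 36.9]
orientation: [2.15, 2.291, 0.0]
ft_force: [-0.3, 1.1, -0.8]
width: 13.9
```

```bash
python3 - <<'E'
from fit import *
st()
E
```

```text
t 26.12 tcp [596.7 -59.9  36.9] yawx 93.65 tilt 0.0 F [-0.3  1.1 -0.8] w 13.9 j6 -0.18
```

It is below tray top with no contact, so it has entered.

Call:
{"op": "carry_out", "data": {"targets": [[[0,0,0],[0,0,-2],0],[[0,0,0],[0,0,-4],0],[[0,0,0],[0,0,-5],0],[[0,0,0],[0,0,-5],0],[[0,0,0],[0,0,-5],30],[[0,0,0],[0,0,-5],30],[[0,0,0],[0,0,-5],30],[[0,0,0],[0,0,20],30],[[0,0,0],[0,0,55],30],[[0,0,0],[0,0,80],30]]}}

```text
t: 26.95
ee_pos: [596.8, -59.9, 118.7]
orientation: [2.15, 2.291, 0.0]
ft_force: [1.5, 0.4, 0.5]
width: 30.0
```

Call:
{"op": "carry_out", "data": {"targets": [[[0,0,0],[-5,40,0],36],[[0,0,0],[-10,80,0],36],[[0,0,0],[-20,120,0],36],[[0,0,0],[-30,160,0],36],[[0,0,0],[-34,200,0],36],[[0,0,0],[-34,240,0],36],[[0,0,0],[-34,280,0],36],[[0,0,0],[-34,320,0],36],[[0,0,0],[-34,350,0],36],[[0,0,0],[-34,350,0],36]]}}

```text
t: 27.78
ee_pos: [562.7, 295.6, 117.5]
orientation: [-2.145, -2.296, -0.004]
ft_force: [0.7, 0.4, 0.4]
width: 36.3
```

```bash
python3 - <<'E'
from fit import *
st(); im=vision.get_image("top"); np.save("e3.npy",im); show("top","e3",(215,140,345,240),6)
cv2.imwrite("pics/e3p.png",cv2.resize(im[150:270,110:270,::-1],None,fx=5,fy=5,interpolation=2))
fit(im,'pl','flat',(565,197,-.06),0)
u=np.radians(3.72)
print(dshift(im,np.load("d1.npy")))
fit(im,'cut','flat',(603,-161,u),16,yawfix=u)
E
```

```text
t 27.78 tcp [562.7 295.6 117.5] yawx 93.89 tilt 0.16 F [0.7 0.4 0.4] w 36.3 j6 0.4
pl flat top xy [565.31 196.83] yaw -3.01 cost 0.0414
[(np.float32(133.8248), np.float64(-2.400000000000034)), (np.float32(116.14977), np.float64(-2.3000000000000345))]
cut flat top xy [ 603.83 -160.47] yaw 3.72 cost 0.0199
```

View pics/e3.png

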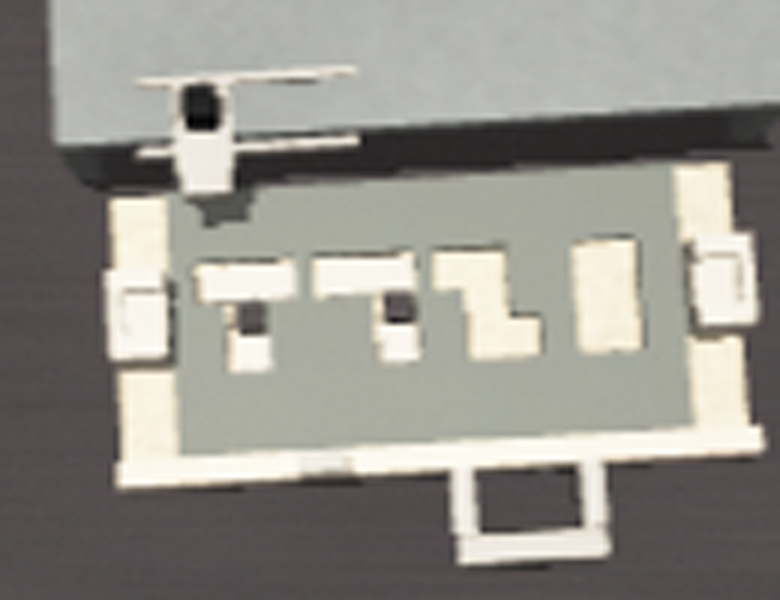

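View pics/e3p.png

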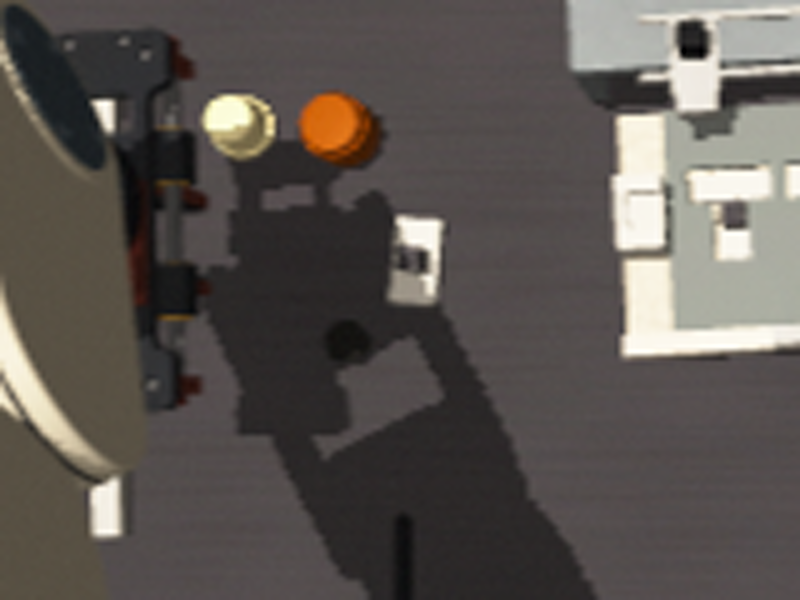

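The ell is home. Next is the flat plate.

Call:
{"op": "carry_out", "data": {"targets": [[[0,0,-4],[1,-35,0],30],[[0,0,-7.6],[1,-70,0],30],[[0,0,-7.6],[1,-92,-10],30],[[0,0,-7.6],[1,-92,-40],30],[[0,0,-7.6],[1,-92,-60],30],[[0,0,-7.6],[1,-92,-60],30],[[0,0,-7.6],[1,-92,-60],30],[[0,0,-7.6],[1,-92,-60],30]]}}

```text
t: 28.55
ee_pos: [564.2, 197.6, 58.0]
orientation: [2.297, 2.142, 0.001]
ft_force: [-0.0, -0.5, 0.2]
width: 29.4
```

```bash
python3 - <<'E'
from fit import *
st(); vision.get_image("scene")
for r in place_of("flat_stud","scene")[:2]: print(r['confidence'],c2w(r['point'],"scene"))
E
```

```text
t 28.55 tcp [564.2 197.6  58. ] yawx 86.0 tilt 0.04 F [-0.  -0.5  0.2] w 29.4 j6 0.39
0.54 [567.37543738 197.63395867  18.86547436]
0.33 [ 486.24260906 -120.22154697   49.56941058]
```

Call:
{"op": "carry_out", "data": {"targets": [[[0,0,0],[0.5,0,-15],30],[[0,0,0],[0.5,0,-32],30],[[0,0,0],[0.5,0,-43.5],30],[[0,0,0],[0.5,0,-43.5],30],[[0,0,0],[0.5,0,-43.5],30],[[0,0,0],[0.5,0,-43.5],0],[[0,0,0],[0.5,0,-43.5],0],[[0,0,0],[0.5,0,-43.5],0],[[0,0,0],[0.5,0,-43.5],0]]}}

```text
t: 29.4
ee_pos: [564.9, 198.3, 14.5]
orientation: [2.296, 2.143, 0.002]
ft_force: [-0.5, 0.1, 4.7]
width: 13.7
```

Call:
{"op": "carry_out", "data": {"targets": [[[0,0,0],[0,0,30],0],[[0,0,0],[0,0,60],0],[[0,0,4],[0,-15,90],0],[[0,0,7.7],[4,-55,95],0],[[0,0,7.7],[8,-95,95],0],[[0,0,7.7],[12,-135,95],0],[[0,0,7.7],[16,-175,95],0],[[0,0,7.7],[20,-215,95],0],[[0,0,7.7],[24,-255,95],0],[[0,0,7.7],[30,-295,95],0]]}}

```text
t: 30.23
ee_pos: [593.6, -98.8, 108.9]
orientation: [-2.148, -2.293, 0.0]
ft_force: [0.7, 0.1, -0.1]
width: 13.5
```

Call:
{"op": "carry_out", "data": {"targets": [[[0,0,0],[4,-35,0],0],[[0,0,0],[9,-63,0],0],[[0,0,0],[9,-63,-20],0],[[0,0,0],[9,-63,-50],0],[[0,0,0],[9,-63,-60],0],[[0,0,0],[9,-63,-60],0],[[0,0,0],[9,-63,-60],0],[[0,0,0],[9,-63,-60],0]]}}

```text
t: 30.9
ee_pos: [604.0, -159.6, 49.8]
orientation: [2.146, 2.293, 0.001]
ft_force: [0.2, -0.2, -1.5]
width: 13.6
```

```bash
python3 - <<'E'
from fit import *
st(); show("top","f2",(215,140,345,240),6); show("scene","f2s",(130,130,330,250),4)
im=vision.get_image("top");print(dshift(im,np.load("d1.npy")))
E
```

```text
t 30.9 tcp [ 604.  -159.6   49.8] yawx 93.78 tilt 0.08 F [ 0.2 -0.2 -1.5] w 13.6 j6 -0.34
[(np.float32(6552.819), np.float64(-11.500000000000002)), (np.float32(119.53181), np.float64(-2.3000000000000345))]
```

View pics/f2s.png

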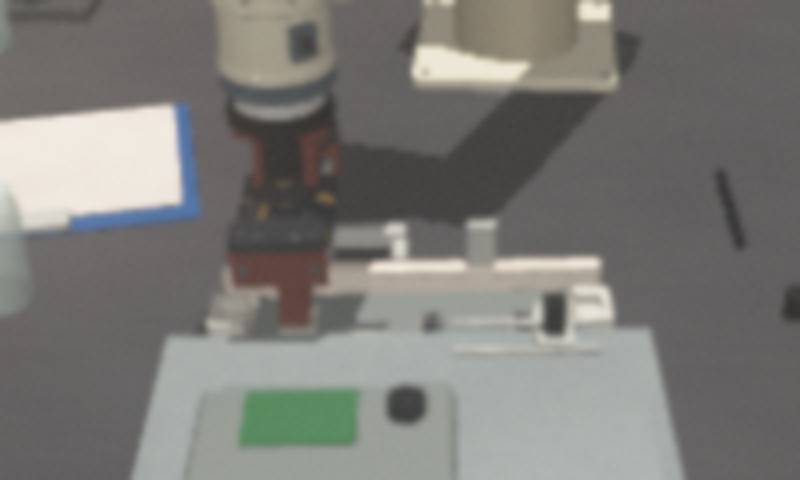

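Call:
{"op": "carry_out", "data": {"targets": [[[0,0,0],[-0.5,-0.3,-4],0],[[0,0,0],[-0.5,-0.3,-7],0],[[0,0,0],[-0.5,-0.3,-9],0],[[0,0,0],[-0.5,-0.3,-11],0],[[0,0,0],[-0.5,-0.3,-12.5],0],[[0,0,0],[-0.5,-0.3,-12.5],0]]}}

```text
t: 31.55
ee_pos: [602.6, -160.2, 35.7]
orientation: [-2.148, -2.293, 0.0]
ft_force: [0.0, 0.5, -0.8]
width: 13.9
```

```bash
python3 - <<'E'
from fit import *
st()
E
```

```text
t 31.55 tcp [ 602.6 -160.2   35.7] yawx 93.74 tilt 0.02 F [ 0.   0.5 -0.8] w 13.9 j6 -0.34
```

Call:
{"op": "carry_out", "data": {"targets": [[[0,0,0],[0,0,-2],0],[[0,0,0],[0,0,-4],0],[[0,0,0],[0,0,-4],0],[[0,0,0],[0,0,-4],30],[[0,0,0],[0,0,-4],30],[[0,0,0],[0,0,-4],30],[[0,0,0],[0,0,20],30],[[0,0,0],[0,0,55],30],[[0,0,0],[0,0,90],30],[[0,0,0],[-5,40,100],40]]}}

```text
t: 32.38
ee_pos: [601.9, -125.2, 141.7]
orientation: [2.146, 2.281, 0.006]
ft_force: [1.8, 1.3, 0.6]
width: 33.7
```

Call:
{"op": "carry_out", "data": {"targets": [[[0,0,7],[-5,40,0],40],[[0,0,14],[-10,80,0],40],[[0,0,21],[-15,120,0],40],[[0,0,28],[-20,160,0],40],[[0,0,35],[-25,200,0],40],[[0,0,42],[-30,240,0],40],[[0,0,49],[-35,280,0],40],[[0,0,56],[-40,320,0],40],[[0,0,63],[-45,360,0],40],[[0,0,70],[-50,400,0],40]]}}

```text
t: 33.22
ee_pos: [547.1, 281.8, 136.4]
orientation: [0.435, 3.111, 0.0]
ft_force: [0.5, -0.6, 0.0]
width: 40.0
```

```bash
python3 - <<'E'
from fit import *
st(); im=vision.get_image("top"); np.save("b0.npy",im); show("top","b0",(215,140,345,240),6)
cv2.imwrite("pics/b0p.png",cv2.resize(im[150:270,110:270,::-1],None,fx=5,fy=5,interpolation=2))
vision.get_image("scene")
for q in ("bar","bar_center","bar_seat"):
  for c in ("scene","top"):
    for r in place_of(q,c)[:1]: print(q,r['confidence'],c2w(r['point'],c))
print(dshift(im,np.load("d1.npy")))
E
```

```text
t 33.22 tcp [547.1 281.8 136.4] yawx 164.1 tilt 0.02 F [ 0.5 -0.6  0. ] w 40.0 j6 -0.84
bar 0.64 [541.15354972 381.55277195   1.57002035]
bar_center 0.82 [541.65797508 385.88764894  10.38843272]
bar_seat 0.78 [599.03114018 -71.25705435  54.05111906]
bar_seat 0.8 [600.20711087 -79.74471524  58.27089695]
[(np.float32(134.0493), np.float64(-2.400000000000034)), (np.float32(114.88436), np.float64(-2.3000000000000345))]
```

View pics/b0.png

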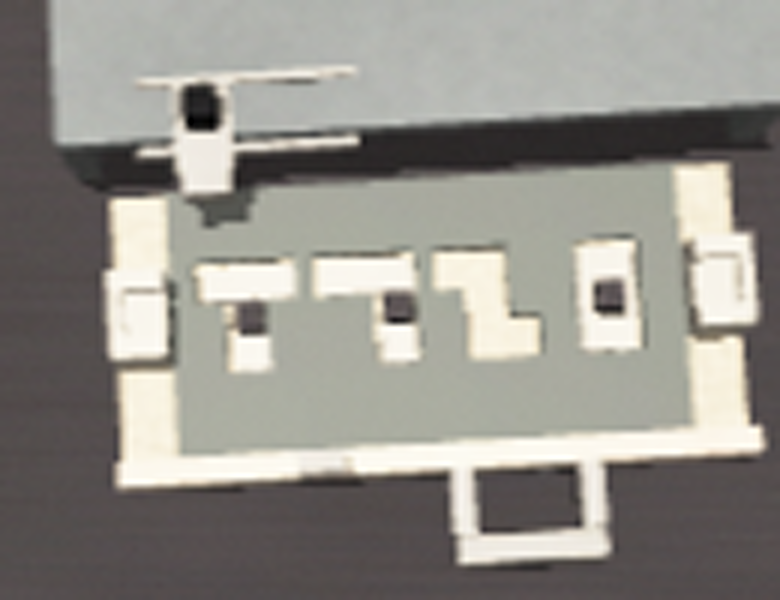

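View pics/b0p.png

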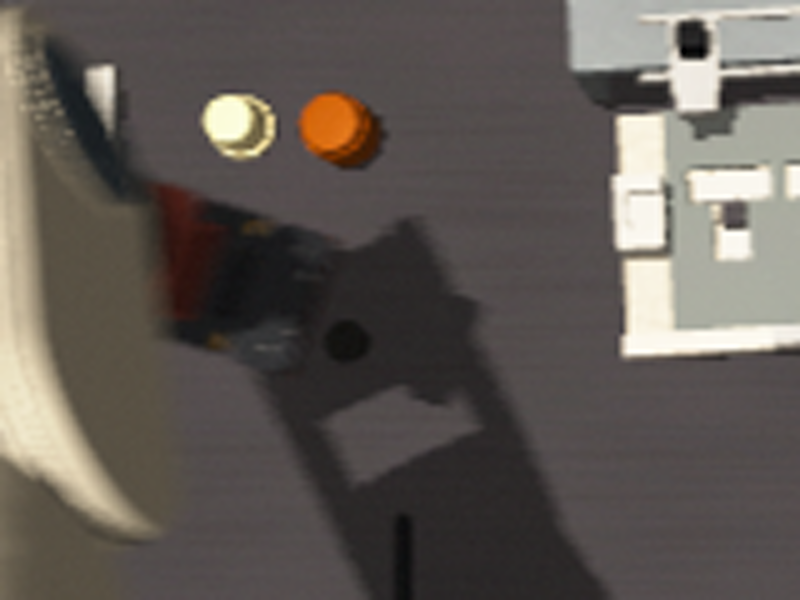

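All three plates are home and the bar has not moved. I'll go to the bar.

Call:
{"op": "carry_out", "data": {"targets": [[[0,0,7],[-2,35,0],40],[[0,0,14],[-5,70,0],40],[[0,0,20.2],[-7.3,100,-20],40],[[0,0,20.2],[-7.3,100,-50],40],[[0,0,20.2],[-7.3,100,-80],40],[[0,0,20.2],[-7.3,100,-90],40],[[0,0,20.2],[-7.3,100,-90],40],[[0,0,20.2],[-7.3,100,-90],40]]}}

```text
t: 34.33
ee_pos: [540.8, 378.9, 46.3]
orientation: [0.106, -3.139, 0.001]
ft_force: [0.2, 0.7, 0.0]
width: 39.6
```

```bash
python3 - <<'E'
from fit import *
st(); show("scene","b1",(300,130,420,250),5)
def F(l): return [[x/6+215-0.42,y/6+140-0.42] for x,y in l]
print(p2w(F([(138.5,316),(726,281),(432,298.5)]),57,"top").round(1))
E
```

```text
t 34.33 tcp [540.8 378.9  46.3] yawx -176.14 tilt 0.04 F [0.2 0.7 0. ] w 39.6 j6 -1.04
[[ 588.3   61.6   57. ]
 [ 606.6 -211.7   57. ]
 [ 597.5  -75.4   57. ]]
```

View pics/b1.png

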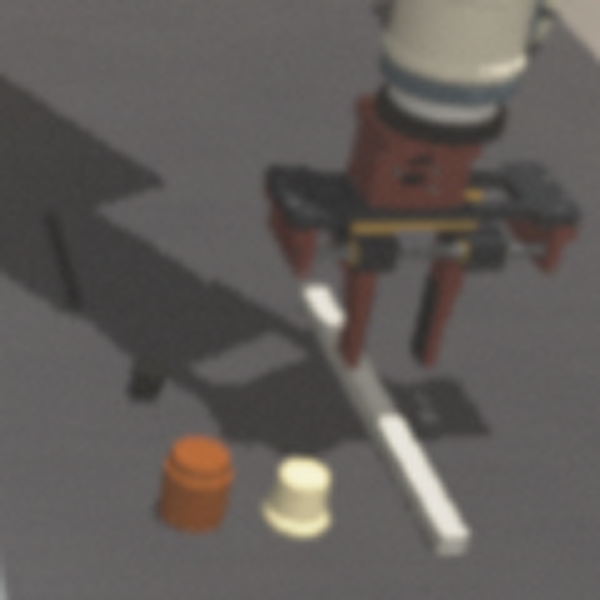

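Call:
{"op": "carry_out", "data": {"targets": [[[0,0,0],[0,0.5,-18],40],[[0,0,0],[0,0.5,-34],40],[[0,0,0],[0,0.5,-41],40],[[0,0,0],[0,0.5,-41],40],[[0,0,0],[0,0.5,-41],0],[[0,0,0],[0,0.5,-41],0],[[0,0,0],[0,0.5,-41],0],[[0,0,0],[0,0.5,-41],0],[[0,0,0],[0,0.5,-41],0]]}}

```text
t: 35.13
ee_pos: [540.8, 380.6, 5.8]
orientation: [-0.108, 3.139, 0.001]
ft_force: [0.6, -0.6, 3.0]
width: 15.7
```

Call:
{"op": "carry_out", "data": {"targets": [[[0,0,0],[0,0,30],0],[[0,0,0],[0,0,60],0],[[0,0,0],[0,0,100],0],[[0,0,-7],[0,-30,130],0],[[0,0,-14],[0,-70,140],0],[[0,0,-21],[0,-110,140],0],[[0,0,-28],[0,-145,140],0],[[0,0,-35],[0,-180,140],0],[[0,0,-42],[0,-210,140],0],[[0,0,-49],[0,-240,140],0]]}}

```text
t: 35.97
ee_pos: [539.8, 138.6, 145.2]
orientation: [-1.213, -2.898, 0.0]
ft_force: [0.2, -0.1, -1.0]
width: 15.7
```

```bash
python3 - <<'E'
from fit import *
st()
E
```

```text
t 35.97 tcp [539.8 138.6 145.2] yawx 134.58 tilt 0.01 F [ 0.2 -0.1 -1. ] w 15.7 j6 -0.55
```

Call:
{"op": "carry_out", "data": {"targets": [[[0,0,-7],[8,-30,0],0],[[0,0,-14],[16,-65,0],0],[[0,0,-21],[25,-100,0],0],[[0,0,-28],[34,-135,0],0],[[0,0,-35],[43,-170,0],0],[[0,0,-41],[52,-200,0],0],[[0,0,-41],[56.2,-215.1,0],0],[[0,0,-41],[56.2,-215.1,-30],0],[[0,0,-41],[56.2,-215.1,-50],0],[[0,0,-41],[56.2,-215.1,-50],0]]}}

```text
t: 36.8
ee_pos: [593.3, -74.4, 91.3]
orientation: [-2.138, -2.294, 0.006]
ft_force: [-1.0, -0.5, -3.1]
width: 15.9
```

Call:
{"op": "carry_out", "data": {"targets": [[[0,0,0],[0,0,-5],0],[[0,0,0],[0,0,-5],0],[[0,0,0],[0,0,-5],0]]}}

```text
t: 37.05
ee_pos: [597.2, -74.4, 91.1]
orientation: [2.141, 2.297, 0.001]
ft_force: [-1.4, 0.6, -2.1]
width: 16.2
```

```bash
python3 - <<'E'
from fit import *
st(); show("top","b3",(215,140,345,240),6); show("scene","b3s",(130,130,330,250),4)
im=vision.get_image("top");print(dshift(im,np.load("d1.npy")))
E
```

```text
t 37.05 tcp [597.2 -74.4  91.1] yawx 94.02 tilt 0.07 F [-1.4  0.6 -2.1] w 16.2 j6 -0.21
[(np.float32(2617.2046), np.float64(-2.5000000000000338)), (np.float32(122.17645), np.float64(-2.3000000000000345))]
```

View pics/b3.png

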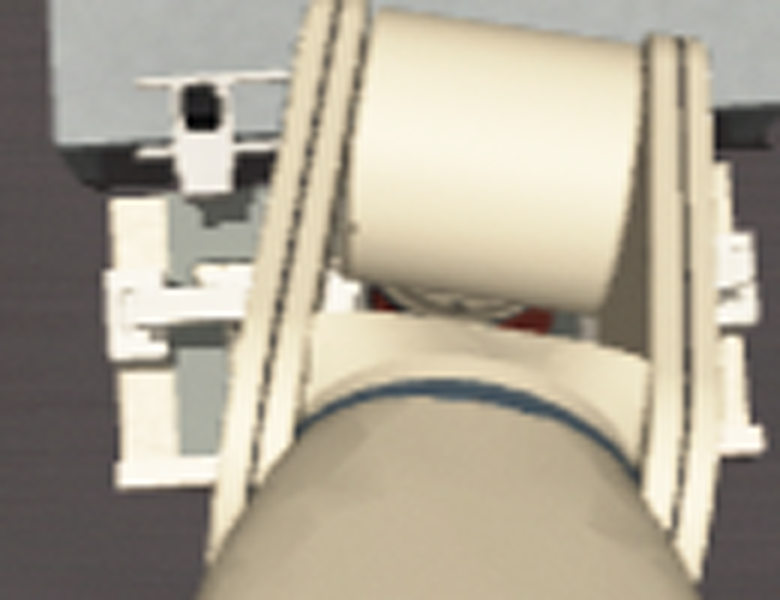

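View pics/b3s.png

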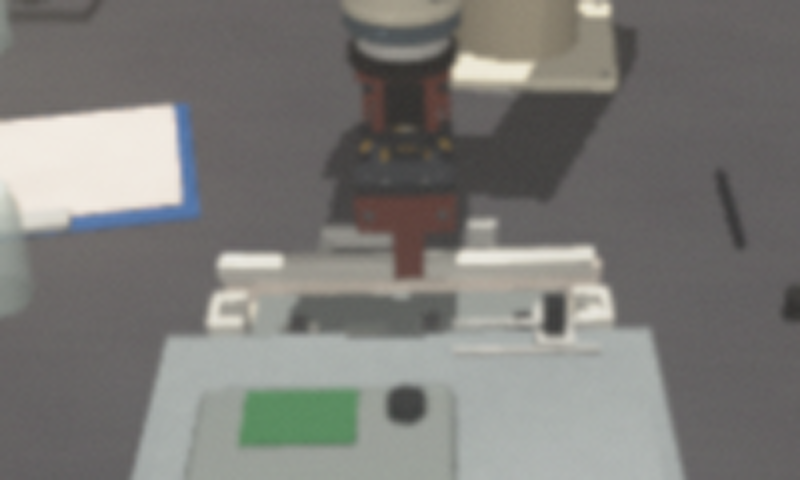

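```bash
python3 - <<'E'
from fit import *
def F(l): return [[x/6+215-0.42,y/6+140-0.42] for x,y in l]
print(p2w(F([(120,309),(120,292),(120,326),(245,300)]),101,"top").round(1))
u=np.radians(94.0); c=np.array([597.2,-74.4]); print(c+138*np.array([np.cos(u),np.sin(u)]))
print(p2w(F([(107,316),(126,316),(170,316),(692,281),(740,281),(757,281)]),58,"top").round(1))
E
```

```text
[[586.3  66.1 101. ]
 [593.9  66.2 101. ]
 [578.6  65.9 101. ]
 [590.7  10.2 101. ]]
[587.57360662  63.26383894]
[[ 588.1   76.2   58. ]
 [ 588.2   67.3   58. ]
 [ 588.3   46.8   58. ]
 [ 606.3 -195.9   58. ]
 [ 606.5 -218.    58. ]
 [ 606.5 -225.9   58. ]]
```

Call:
{"op": "carry_out", "data": {"targets": [[[0,0,-0.3],[0.5,-1.5,-10],0],[[0,0,-0.3],[0.5,-1.5,-18],0],[[0,0,-0.3],[0.5,-1.5,-24],0],[[0,0,-0.3],[0.5,-1.5,-28],0],[[0,0,-0.3],[0.5,-1.5,-28],0],[[0,0,-0.3],[0.5,-1.5,-28],0]]}}

```text
t: 37.7
ee_pos: [596.7, -76.3, 61.5]
orientation: [-2.149, -2.29, 0.001]
ft_force: [0.5, -0.0, -1.8]
width: 15.8
```

```bash
python3 - <<'E'
from fit import *
st(); show("top","b4",(215,140,345,240),6); show("scene","b4s",(170,180,300,240),6)
E
```

```text
t 37.7 tcp [596.7 -76.3  61.5] yawx 93.64 tilt 0.06 F [ 0.5 -0.  -1.8] w 15.8 j6 -0.21
```

View pics/b4.png

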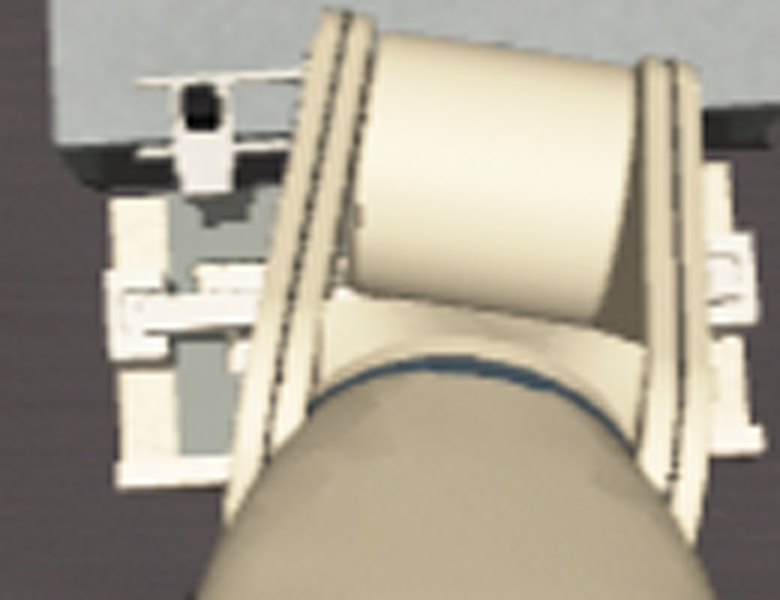

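View pics/b4s.png

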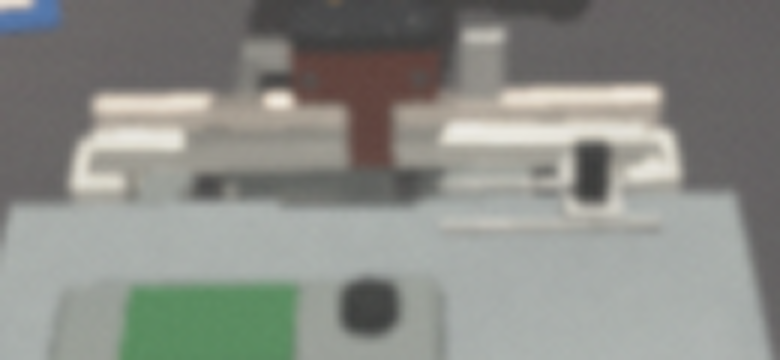

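Call:
{"op": "carry_out", "data": {"targets": [[[0,0,0],[0.6,1,-3],0],[[0,0,0],[0.6,1,-5],0],[[0,0,0],[0.6,1,-7],0],[[0,0,0],[0.6,1,-7],0]]}}

```text
t: 38.13
ee_pos: [597.6, -75.2, 54.9]
orientation: [-2.149, -2.291, 0.0]
ft_force: [-0.5, 0.8, -1.7]
width: 15.4
```

Call:
{"op": "carry_out", "data": {"targets": [[[0,0,0],[0,0,-2],0],[[0,0,0],[0,0,-3],0],[[0,0,0],[0,0,-3],0]]}}

```text
t: 38.38
ee_pos: [600.1, -75.2, 54.7]
orientation: [2.147, 2.288, 0.005]
ft_force: [-1.2, 3.3, 14.5]
width: 15.8
```

```bash
python3 - <<'E'
from fit import *
st()
E
```

```text
t 38.38 tcp [600.1 -75.2  54.7] yawx 93.63 tilt 0.29 F [-1.2  3.3 14.5] w 15.8 j6 -0.21
```

Contact is at the expected seat height. I'll release.

Call:
{"op": "carry_out", "data": {"targets": [[[0,0,0],[0,0,3],0],[[0,0,0],[0,0,3],0],[[0,0,0],[0,0,3],36],[[0,0,0],[0,0,3],36],[[0,0,0],[0,0,3],36],[[0,0,0],[0,0,35],36],[[0,0,0],[0,0,70],36],[[0,0,0],[-30,20,100],36],[[0,0,0],[-60,55,100],36],[[0,0,0],[-80,90,100],36]]}}

```text
t: 39.22
ee_pos: [520.9, 8.5, 153.7]
orientation: [2.151, 2.286, 0.003]
ft_force: [1.3, 1.1, -0.3]
width: 36.0
```

Call:
{"op": "carry_out", "data": {"targets": [[[0,0,0],[-10,40,0],36],[[0,0,0],[-20,80,0],36],[[0,0,0],[-30,120,0],36],[[0,0,0],[-30,160,0],36],[[0,0,0],[-30,190,0],36],[[0,0,0],[-30,190,0],36]]}}

```text
t: 39.72
ee_pos: [491.4, 203.5, 152.3]
orientation: [-2.145, -2.295, -0.003]
ft_force: [0.5, -0.6, 0.6]
width: 35.9
```

```bash
python3 - <<'E'
from fit import *
st(); show("top","b5",(215,140,345,240),6); show("scene","b5s",(170,180,300,240),6)
im=vision.get_image("top");np.save("b5.npy",im);print(dshift(im,np.load("d1.npy")))
vision.get_image("scene")
for c in ("scene","top"):
    for q in("bar_center","bar_seat","drawer_handle"):
        for r in place_of(q,c)[:1]: print(q,r['confidence'],c2w(r['point'],c))
E
```

```text
t 39.72 tcp [491.4 203.5 152.3] yawx 93.87 tilt 0.12 F [ 0.5 -0.6  0.6] w 35.9 j6 0.3
[(np.float32(427.70605), np.float64(-3.300000000000031)), (np.float32(100.16977), np.float64(-3.1000000000000316))]
bar_center 0.69 [596.67271803 -71.66046347  61.31301317]
bar_seat 0.86 [603.24632772 -73.67618601  53.24489578]
drawer_handle 0.93 [ 485.42483088 -121.80949586   46.41193418]
bar_center 0.88 [602.21317449 -73.72677572  54.64734722]
bar_seat 0.67 [602.01635249 -79.97240229  59.99275739]
drawer_handle 0.92 [ 486.03253932 -122.2005344    43.51519864]
```

View pics/b5.png

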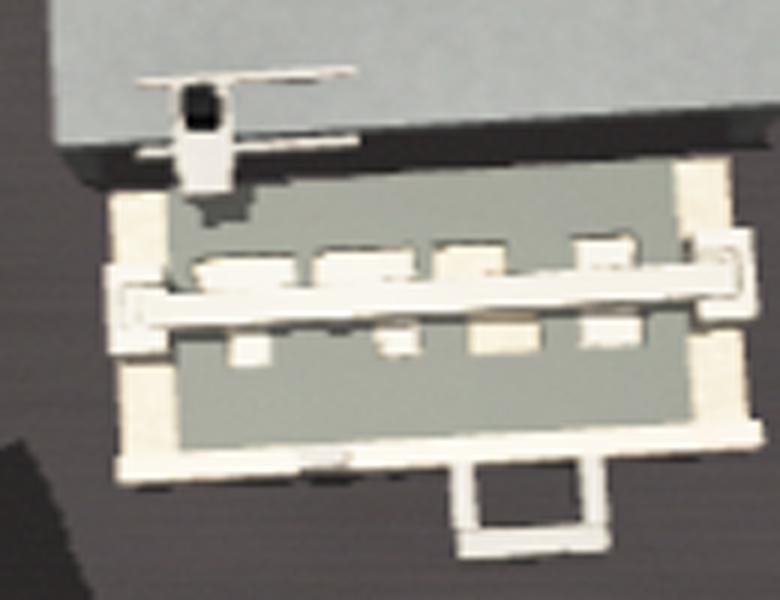

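View pics/b5s.png

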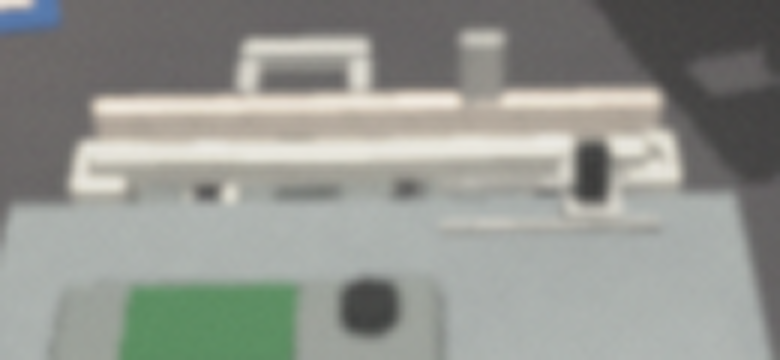

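```bash
python3 - <<'E'
from fit import *
im=np.load("b5.npy")
def F(l): return [[x/6+215-0.42,y/6+140-0.42] for x,y in l]
p=p2w(F([(122,307),(745,275),(105,308),(757,273)]),65,"top");print(p.round(1),(p[0]+p[1])/2,(p[2]+p[3])/2)
E
```

```text
[[ 591.6   68.6   65. ]
 [ 608.3 -219.    65. ]
 [ 591.    76.5   65. ]
 [ 609.3 -224.5   65. ]] [599.94300183 -75.19865565  65.        ] [600.16542938 -74.00750375  65.        ]
```

Call:
{"op": "carry_out", "data": {"targets": [[[0,0,0],[0,-35,0],34],[[0,0,0],[-10,-75,0],34],[[0,0,0],[-20,-115,0],34],[[0,0,0],[-20,-155,0],34],[[0,0,0],[-20,-195,0],34],[[0,0,0],[-15,-235,0],34],[[0,0,0],[-10,-275,0],34],[[0,0,0],[-2,-310,0],34],[[0,0,0],[-2,-328,0],34],[[0,0,0],[-2,-328,-30],34]]}}

```text
t: 41.05
ee_pos: [493.6, -134.3, 126.0]
orientation: [2.148, 2.279, 0.007]
ft_force: [1.4, 0.1, 0.1]
width: 34.0
```

Call:
{"op": "carry_out", "data": {"targets": [[[0,0,0],[0,0,-20],34],[[0,0,0],[0,0,-40],34],[[0,0,0],[0,0,-50],34],[[0,0,0],[0,0,-50],34],[[0,0,0],[0,0,-50],34]]}}

```text
t: 41.47
ee_pos: [489.1, -129.3, 72.0]
orientation: [-2.149, -2.29, 0.001]
ft_force: [-0.4, -0.2, -0.2]
width: 34.2
```

```bash
python3 - <<'E'
from fit import *
st(); show("scene","h1",(150,150,330,240),4)
E
```

```text
t 41.47 tcp [ 489.1 -129.3   72. ] yawx 93.63 tilt 0.05 F [-0.4 -0.2 -0.2] w 34.2 j6 -0.35
```

View pics/h1.png

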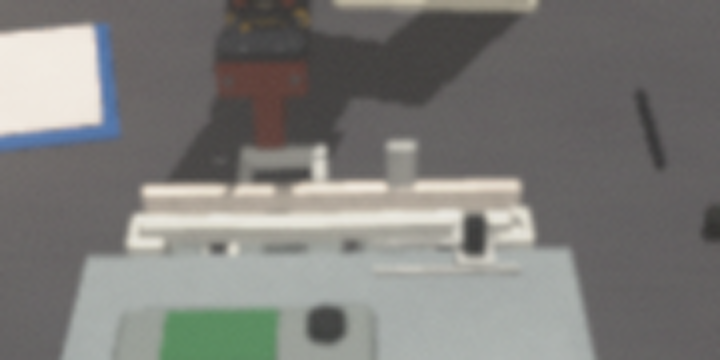

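Call:
{"op": "carry_out", "data": {"targets": [[[0,0,0],[-2.5,5.5,0],34],[[0,0,0],[-2.5,5.5,0],34],[[0,0,0],[-2.5,5.5,-15],34],[[0,0,0],[-2.5,5.5,-28],34],[[0,0,0],[-2.5,5.5,-34],34],[[0,0,0],[-2.5,5.5,-34],34],[[0,0,0],[-2.5,5.5,-34],0],[[0,0,0],[-2.5,5.5,-34],0],[[0,0,0],[-2.5,5.5,-34],0],[[0,0,0],[-2.5,5.5,-34],0]]}}

```text
t: 42.35
ee_pos: [487.0, -123.7, 38.6]
orientation: [2.149, 2.291, 0.0]
ft_force: [-1.8, -0.1, 3.3]
width: 13.4
```

```bash
python3 - <<'E'
from fit import *
st()
E
```

```text
t 42.35 tcp [ 487.  -123.7   38.6] yawx 93.65 tilt 0.03 F [-1.8 -0.1  3.3] w 13.4 j6 -0.34
```

Call:
{"op": "carry_out", "data": {"targets": [[[0,0,0],[5,0.3,0],0],[[0,0,0],[13,0.8,0],0],[[0,0,0],[23,1.5,0],0],[[0,0,0],[33,2.1,0],0],[[0,0,0],[43,2.8,0],0],[[0,0,0],[53,3.4,0],0],[[0,0,0],[63,4.1,0],0],[[0,0,0],[73,4.7,0],0],[[0,0,0],[83,5.4,0],0],[[0,0,0],[92,6,0],0]]}}

```text
t: 43.18
ee_pos: [579.3, -117.8, 38.7]
orientation: [2.15, 2.291, -0.0]
ft_force: [-2.2, -1.2, 6.9]
width: 13.8
```

Call:
{"op": "carry_out", "data": {"targets": [[[0,0,0],[8,0.5,0],0],[[0,0,0],[16,1,0],0],[[0,0,0],[24,1.6,0],0],[[0,0,0],[32,2.1,0],0],[[0,0,0],[39,2.5,0],0],[[0,0,0],[44,2.9,0],0],[[0,0,0],[48,3.1,0],0],[[0,0,0],[49,3.1,0],0],[[0,0,0],[49,3.1,0],0]]}}

```text
t: 43.93
ee_pos: [626.9, -114.7, 38.7]
orientation: [-2.148, -2.29, 0.003]
ft_force: [-6.9, -1.7, 10.7]
width: 13.8
```

```bash
python3 - <<'E'
from fit import *
st()
E
```

```text
t 43.93 tcp [ 626.9 -114.7   38.7] yawx 93.66 tilt 0.14 F [-6.9 -1.7 10.7] w 13.8 j6 -0.26
```

Call:
{"op": "carry_out", "data": {"targets": [[[0,0,0],[-0.8,0,0],34],[[0,0,0],[-0.8,0,0],34],[[0,0,0],[-0.8,0,0],34],[[0,0,0],[-0.8,0,0],34],[[0,0,0],[-0.8,0,35],34],[[0,0,0],[-0.8,0,75],34],[[0,0,0],[-0.8,0,115],34],[[0,0,-6],[-0.8,0,145],34],[[0,0,-13],[-0.8,20,145],40],[[0,0,-20],[5,45,145],40]]}}

```text
t: 44.77
ee_pos: [633.9, -70.6, 185.9]
orientation: [2.52, 1.87, 0.005]
ft_force: [-0.1, 0.3, 0.5]
width: 39.7
```

Call:
{"op": "carry_out", "data": {"targets": [[[0,0,-7],[5,15,0],40],[[0,0,-14],[10,30,0],40],[[0,0,-21],[16,45,0],40],[[0,0,-28],[22,60,0],40],[[0,0,-35],[28,75,0],40],[[0,0,-42],[34,90,0],40],[[0,0,-49],[40,100,0],40],[[0,0,-56],[44,102,0],40],[[0,0,-63],[45,102,0],40],[[0,0,-70],[45,102,0],40]]}}

```text
t: 45.6
ee_pos: [678.2, 33.0, 182.7]
orientation: [-3.14, -0.092, -0.0]
ft_force: [0.5, 0.4, 0.1]
width: 40.0
```

```bash
python3 - <<'E'
from fit import *
st(); show("top","c1",(205,130,335,200),6); show("scene","c1s",(150,150,350,300),4)
E
```

```text
t 45.6 tcp [678.2  33.  182.7] yawx 3.34 tilt 0.01 F [0.5 0.4 0.1] w 40.0 j6 1.54
```

View pics/c1s.png

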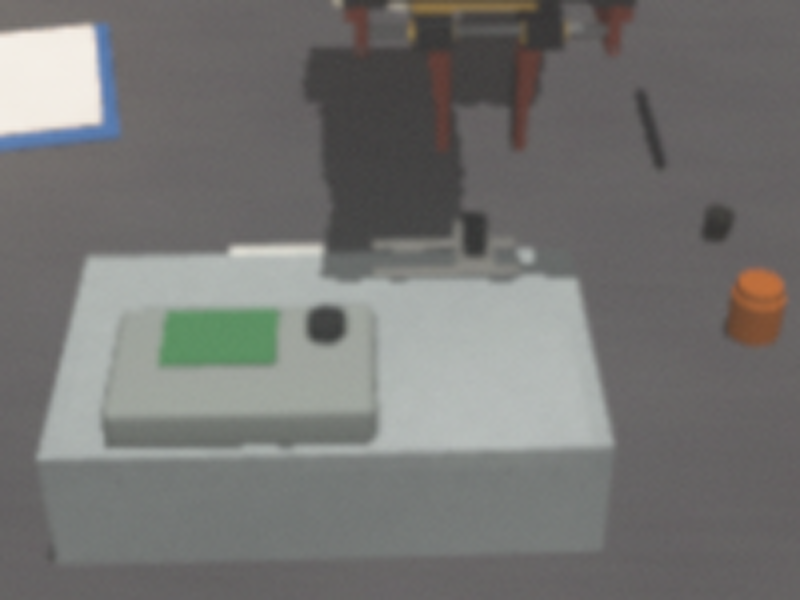

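The fingers are above the knob, which sits at crop (475,232). I'll lower to about z 105, grip, and slide back.

Call:
{"op": "carry_out", "data": {"targets": [[[0,0,0.4],[-1.2,-1,-30],40],[[0,0,0.4],[-1.2,-1,-55],40],[[0,0,0.4],[-1.2,-1,-70],40],[[0,0,0.4],[-1.2,-1,-77],40],[[0,0,0.4],[-1.2,-1,-77],40],[[0,0,0.4],[-1.2,-1,-77],0],[[0,0,0.4],[-1.2,-1,-77],0],[[0,0,0.4],[-1.2,-1,-77],0],[[0,0,0.4],[-1.2,-1,-77],0],[[0,0,0.4],[-1.2,-1,-77],0]]}}

```text
t: 46.53
ee_pos: [677.3, 31.4, 107.3]
orientation: [-3.14, -0.111, -0.003]
ft_force: [-0.2, -0.9, 2.5]
width: 16.0
```

Call:
{"op": "carry_out", "data": {"targets": [[[0,0,0],[0.5,-8,0],0],[[0,0,0],[1.1,-17,0],0],[[0,0,0],[1.7,-26,0],0],[[0,0,0],[2.3,-35,0],0],[[0,0,0],[2.8,-43,0],0],[[0,0,0],[2.9,-45,0],0],[[0,0,0],[2.9,-45,0],0],[[0,0,0],[2.9,-45,0],0]]}}

```text
t: 47.2
ee_pos: [680.2, -13.5, 107.2]
orientation: [-3.139, -0.11, -0.003]
ft_force: [-1.1, 3.6, 6.0]
width: 15.8
```

```bash
python3 - <<'E'
from fit import *
st()
E
```

```text
t 47.2 tcp [680.2 -13.5 107.2] yawx 4.01 tilt 0.12 F [-1.1  3.6  6. ] w 15.8 j6 1.46
```

Call:
{"op": "carry_out", "data": {"targets": [[[0,0,0],[0,0.5,0],40],[[0,0,0],[0,0.5,0],40],[[0,0,0],[0,0.5,0],40],[[0,0,0],[0,0.5,0],40],[[0,0,0],[0,0.5,35],40],[[0,0,0],[0,0.5,75],40],[[0,0,0],[-10,20,100],40],[[0,0,0],[-30,55,100],40],[[0,0,0],[-50,90,100],40],[[0,0,0],[-70,125,100],40]]}}

```text
t: 48.03
ee_pos: [608.9, 112.0, 206.6]
orientation: [-3.14, -0.109, -0.002]
ft_force: [-0.1, 0.5, -0.2]
width: 40.1
```

Call:
{"op": "carry_out", "data": {"targets": [[[0,0,0],[-20,35,0],40],[[0,0,0],[-40,70,0],40],[[0,0,0],[-60,105,0],40],[[0,0,0],[-80,140,0],40],[[0,0,0],[-80,140,0],40],[[0,0,0],[-80,140,0],40]]}}

```text
t: 48.53
ee_pos: [528.5, 253.0, 206.0]
orientation: [3.139, 0.117, -0.0]
ft_force: [0.4, 0.3, 0.5]
width: 39.9
```

```bash
python3 - <<'E'
from fit import *
st(); show("top","z1",(215,120,345,220),6); show("scene","z1s",None,1.5)
im=vision.get_image("top"); vision.get_image("scene")
for c in ("scene","top"):
    for q in("catch_knob","drawer_handle","bottle0"):
        for r in place_of(q,c)[:2]: print(q,round(r['confidence'],2),c2w(r['point'],c).round(1))
print(w2p([[626.8,-114.5,56]],"top"), im[165:188,296:303].mean((1,2)).round())
E
```

```text
t 48.53 tcp [528.5 253.  206. ] yawx 4.27 tilt 0.02 F [0.4 0.3 0.5] w 39.9 j6 1.92
catch_knob 0.58 [678.4 -10.9 113.5]
drawer_handle 0.56 [ 629.3 -112.7   49.7]
bottle0 0.88 [ 605.7 -433.    -3.8]
bottle0 0.82 [ 511.9 -430.7    0.7]
catch_knob 0.44 [680.  -12.2 108. ]
drawer_handle 0.9 [ 627.3 -115.6   45.9]
bottle0 0.97 [ 5.143e+02 -4.293e+02  4.000e-01]
bottle0 0.84 [ 6.021e+02 -4.365e+02 -6.000e-01]
[[300.54539495 179.0999217 ]] [246. 243. 138.  97.  76.  52.  75.  79.  79.  81.  79.  77. 122. 226.
 231. 234. 219. 101.  45.  41.  40.  75.  80.]
```

View pics/z1.png

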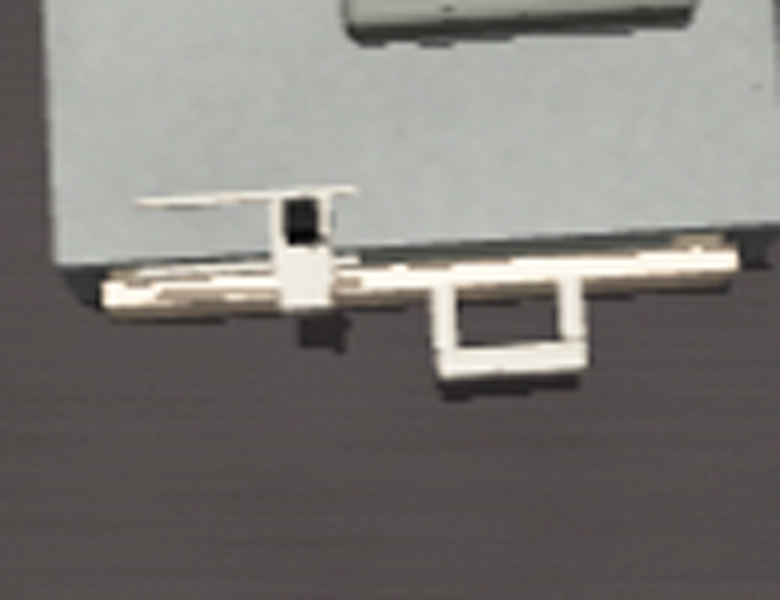

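View pics/z1s.png

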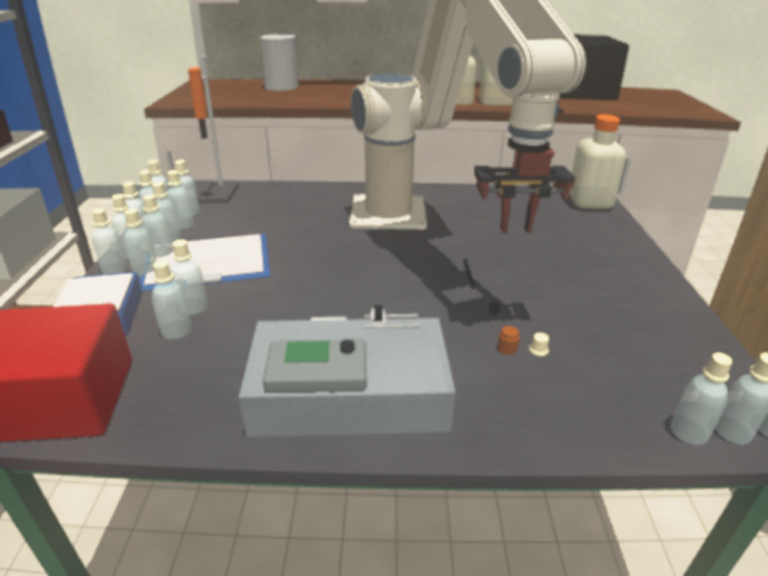

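The handle and knob match the first picture, with the drawer shut and the catch locked. The bench is clear and the bottles are standing.

```bash
python3 -c "
from workcell import order
print(order.close_job())"
```

```text
the job is handed in; nothing more can be done
None
```

The job is done and handed in at about 48.5 s of the 210 s. I slid the catch aside and pulled the drawer open. The three plates present (tee, ell and flat; no zed) went into their cut-outs and the bar into both supports. Then I pushed the drawer shut and slid the catch back.

**Last checks:**
- **Drawer:** the handle is at the same pixels as at the start. The tool's x position on the handle is within about 0.1 mm of where I first gripped it shut.
- **Catch:** it travelled 45 mm back, and the knob is within about 1.5 mm of its first locked position.
- **Bottles and bench:** both bottles are within the finders' roughly 4 mm error of where they were, and no plate is left on the bench.
- **Plates and bar:** I last saw them in the top view just before closing. Their seating with the drawer shut is hidden, so I could not see it.

**What went wrong on the way:**
- **Tee:** I had to set it down and regrasp it, because the gripper body would have hit the catch knob.
- **Ell:** its first insertion touched the tray top with about 30 N and crept the drawer inward. I measured the shift, and the second attempt went in.
- **Drawer creep:** seating the bar pushed the drawer in a little more, leaving it about 9 mm in from fully open before I closed it.
- **Handle regrasp:** my position count was about 5 mm off, and I corrected it before gripping.

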